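# Scoop soap chunks from the dish into the empty mold cavity

### The job

Using the little scoop, move at least three of the four soap chunks from the white dish into the empty cavity of the blue soap mold, without touching the chunks with the fingers. None may end up anywhere else: a chunk left over stays in the dish. Then set the scoop back down flat on its cork mat, and leave the stamp blocks and the burnisher undisturbed.

Things in the scene. Friction and masses are not known exactly. Their poses are not given: they have to be found in the camera images.
- dish: White ceramic rectangular dish, fixed: outside 177 (x) x 88 (y) x 26 high, walls and floor 6 thick, so inside 165 x 76. Origin at the centre of its underside, z up. The chunks start in its -x half; the +x half is free for setting the scoop in.
- mold: Blue silicone soap mold, fixed: 189 (x) x 98 (y) x 36 high, two square cavities 84 x 84 side by side along x, walls and floor 7 thick. The +x cavity is already full of hard cream-coloured soap; the -x one is empty. Origin at the centre of its underside, z up.
- cavity (a point): Centre of the floor of the empty cavity (7 above the table, 29 below the rim), axes as the mold's.
- mat: Cork mat, fixed, 170 (x) x 120 (y) x 4 thick; origin at the centre of its underside.
- scoop: Small aluminium scoop, 90 g, standing flat. Blade 70 long (x -35 to 35), 66 wide (y), 2 thick, open at -x with a 1.4 lip; side walls (outer faces y = +-33) 26 high for x -15 to 35, none in front of that; back wall at x = 35, 28 high. Upright wooden handle 20 (x) x 16 (y), centred at x = 45, from z = 28 to 96, overhanging behind the back wall. Origin: centre of the blade underside, z up.
- scoop_lip (a point): Middle of the scoop's front lip, on the underside (x = -35 in the scoop's frame).
- scoop_grip (a point): Point in the handle to grip, at x = 45, z = 70 in the scoop's frame; the handle is 16 wide along the scoop's y.
- piece0: Chunk of hard, slippery orange soap, a faceted nugget 21 across and 18 tall with well-rounded edges, 11 g; origin at its middle.
- piece1: Chunk of hard, slippery pink soap, a faceted nugget 21 across and 18 tall with well-rounded edges, 11 g; origin at its middle.
- piece2: Chunk of hard, slippery green soap, a faceted nugget 21 across and 18 tall with well-rounded edges, 11 g; origin at its middle.
- piece3: Chunk of hard, slippery lilac soap, a faceted nugget 21 across and 18 tall with well-rounded edges, 11 g; origin at its middle.
- block0: Clear acrylic stamp block, 50 x 50 x 20, lying on the bamboo turntable; origin at the centre of its underside. Leave alone.
- block1: Clear acrylic stamp block, 50 x 50 x 20, lying on the bamboo turntable; origin at the centre of its underside. Leave alone.
- block2: Clear acrylic stamp block, 50 x 50 x 20, lying on the bamboo turntable; origin at the centre of its underside. Leave alone.
- block3: Clear acrylic stamp block, 50 x 50 x 20, lying on the bamboo turntable; origin at the centre of its underside. Leave alone.
- burnisher: Stainless spoon-shaped burnisher, 170 long, lying on the table. Leave alone.
Things that resemble listed ones, but are neither listed nor needed, are in the scene too. What is shaped like the scoop but pink or red is not meant.

How it is judged:
On the way, in this order (a step that is already met when the one before it is completed fails the run):
1. at least one chunk is carried inside the scoop, clear above the dish (((x of piece0 in the frame of scoop between -0.042 and 0.042 m and y of piece0 in the frame of scoop between -0.036 and 0.036 m and z of piece0 in the frame of scoop between 0 and 0.045 m and height (world z) of piece0 above 0.05 m and height (world z) of scoop above 0.035 m) or (x of piece1 in the frame of scoop between -0.042 and 0.042 m and y of piece1 in the frame of scoop between -0.036 and 0.036 m and z of piece1 in the frame of scoop between 0 and 0.045 m and height (world z) of piece1 above 0.05 m and height (world z) of scoop above 0.035 m) or (x of piece2 in the frame of scoop between -0.042 and 0.042 m and y of piece2 in the frame of scoop between -0.036 and 0.036 m and z of piece2 in the frame of scoop between 0 and 0.045 m and height (world z) of piece2 above 0.05 m and height (world z) of scoop above 0.035 m) or (x of piece3 in the frame of scoop between -0.042 and 0.042 m and y of piece3 in the frame of scoop between -0.036 and 0.036 m and z of piece3 in the frame of scoop between 0 and 0.045 m and height (world z) of piece3 above 0.05 m and height (world z) of scoop above 0.035 m))), for 0.1 s.
2. at least three chunks lie in the empty cavity of the mold ((((x of piece1 in the frame of cavity between -0.042 and 0.042 m and y of piece1 in the frame of cavity between -0.042 and 0.042 m and z of piece1 in the frame of cavity between 0 and 0.034 m) and (x of piece2 in the frame of cavity between -0.042 and 0.042 m and y of piece2 in the frame of cavity between -0.042 and 0.042 m and z of piece2 in the frame of cavity between 0 and 0.034 m) and (x of piece3 in the frame of cavity between -0.042 and 0.042 m and y of piece3 in the frame of cavity between -0.042 and 0.042 m and z of piece3 in the frame of cavity between 0 and 0.034 m)) or ((x of piece0 in the frame of cavity between -0.042 and 0.042 m and y of piece0 in the frame of cavity between -0.042 and 0.042 m and z of piece0 in the frame of cavity between 0 and 0.034 m) and (x of piece2 in the frame of cavity between -0.042 and 0.042 m and y of piece2 in the frame of cavity between -0.042 and 0.042 m and z of piece2 in the frame of cavity between 0 and 0.034 m) and (x of piece3 in the frame of cavity between -0.042 and 0.042 m and y of piece3 in the frame of cavity between -0.042 and 0.042 m and z of piece3 in the frame of cavity between 0 and 0.034 m)) or ((x of piece0 in the frame of cavity between -0.042 and 0.042 m and y of piece0 in the frame of cavity between -0.042 and 0.042 m and z of piece0 in the frame of cavity between 0 and 0.034 m) and (x of piece1 in the frame of cavity between -0.042 and 0.042 m and y of piece1 in the frame of cavity between -0.042 and 0.042 m and z of piece1 in the frame of cavity between 0 and 0.034 m) and (x of piece3 in the frame of cavity between -0.042 and 0.042 m and y of piece3 in the frame of cavity between -0.042 and 0.042 m and z of piece3 in the frame of cavity between 0 and 0.034 m)) or ((x of piece0 in the frame of cavity between -0.042 and 0.042 m and y of piece0 in the frame of cavity between -0.042 and 0.042 m and z of piece0 in the frame of cavity between 0 and 0.034 m) and (x of piece1 in the frame of cavity between -0.042 and 0.042 m and y of piece1 in the frame of cavity between -0.042 and 0.042 m and z of piece1 in the frame of cavity between 0 and 0.034 m) and (x of piece2 in the frame of cavity between -0.042 and 0.042 m and y of piece2 in the frame of cavity between -0.042 and 0.042 m and z of piece2 in the frame of cavity between 0 and 0.034 m)))), for 0.2 s.
At the end, for the whole second after the job is handed in: At least three chunks rest in the empty cavity (middles within 42 mm of its centre each way, under 34 mm above its floor), the others there or in the dish; the scoop stands flat (within 0.12 rad) on the mat, its origin within 75 mm lengthwise, 55 mm across of the mat centre; all at rest ((((x of piece1 in the frame of cavity between -0.042 and 0.042 m and y of piece1 in the frame of cavity between -0.042 and 0.042 m and z of piece1 in the frame of cavity between 0 and 0.034 m) and (x of piece2 in the frame of cavity between -0.042 and 0.042 m and y of piece2 in the frame of cavity between -0.042 and 0.042 m and z of piece2 in the frame of cavity between 0 and 0.034 m) and (x of piece3 in the frame of cavity between -0.042 and 0.042 m and y of piece3 in the frame of cavity between -0.042 and 0.042 m and z of piece3 in the frame of cavity between 0 and 0.034 m)) or ((x of piece0 in the frame of cavity between -0.042 and 0.042 m and y of piece0 in the frame of cavity between -0.042 and 0.042 m and z of piece0 in the frame of cavity between 0 and 0.034 m) and (x of piece2 in the frame of cavity between -0.042 and 0.042 m and y of piece2 in the frame of cavity between -0.042 and 0.042 m and z of piece2 in the frame of cavity between 0 and 0.034 m) and (x of piece3 in the frame of cavity between -0.042 and 0.042 m and y of piece3 in the frame of cavity between -0.042 and 0.042 m and z of piece3 in the frame of cavity between 0 and 0.034 m)) or ((x of piece0 in the frame of cavity between -0.042 and 0.042 m and y of piece0 in the frame of cavity between -0.042 and 0.042 m and z of piece0 in the frame of cavity between 0 and 0.034 m) and (x of piece1 in the frame of cavity between -0.042 and 0.042 m and y of piece1 in the frame of cavity between -0.042 and 0.042 m and z of piece1 in the frame of cavity between 0 and 0.034 m) and (x of piece3 in the frame of cavity between -0.042 and 0.042 m and y of piece3 in the frame of cavity between -0.042 and 0.042 m and z of piece3 in the frame of cavity between 0 and 0.034 m)) or ((x of piece0 in the frame of cavity between -0.042 and 0.042 m and y of piece0 in the frame of cavity between -0.042 and 0.042 m and z of piece0 in the frame of cavity between 0 and 0.034 m) and (x of piece1 in the frame of cavity between -0.042 and 0.042 m and y of piece1 in the frame of cavity between -0.042 and 0.042 m and z of piece1 in the frame of cavity between 0 and 0.034 m) and (x of piece2 in the frame of cavity between -0.042 and 0.042 m and y of piece2 in the frame of cavity between -0.042 and 0.042 m and z of piece2 in the frame of cavity between 0 and 0.034 m))) and ((x of piece0 in the frame of cavity between -0.042 and 0.042 m and y of piece0 in the frame of cavity between -0.042 and 0.042 m and z of piece0 in the frame of cavity between 0 and 0.034 m) or (x of piece0 in the frame of dish between -0.083 and 0.083 m and y of piece0 in the frame of dish between -0.04 and 0.04 m and z of piece0 in the frame of dish between 0 and 0.034 m)) and ((x of piece1 in the frame of cavity between -0.042 and 0.042 m and y of piece1 in the frame of cavity between -0.042 and 0.042 m and z of piece1 in the frame of cavity between 0 and 0.034 m) or (x of piece1 in the frame of dish between -0.083 and 0.083 m and y of piece1 in the frame of dish between -0.04 and 0.04 m and z of piece1 in the frame of dish between 0 and 0.034 m)) and ((x of piece2 in the frame of cavity between -0.042 and 0.042 m and y of piece2 in the frame of cavity between -0.042 and 0.042 m and z of piece2 in the frame of cavity between 0 and 0.034 m) or (x of piece2 in the frame of dish between -0.083 and 0.083 m and y of piece2 in the frame of dish between -0.04 and 0.04 m and z of piece2 in the frame of dish between 0 and 0.034 m)) and ((x of piece3 in the frame of cavity between -0.042 and 0.042 m and y of piece3 in the frame of cavity between -0.042 and 0.042 m and z of piece3 in the frame of cavity between 0 and 0.034 m) or (x of piece3 in the frame of dish between -0.083 and 0.083 m and y of piece3 in the frame of dish between -0.04 and 0.04 m and z of piece3 in the frame of dish between 0 and 0.034 m)) and linear speed of each of piece0, piece1, piece2, piece3, scoop below 0.02 m/s and x of scoop in the frame of mat between -0.075 and 0.075 m and y of scoop in the frame of mat between -0.055 and 0.055 m and z of scoop in the frame of mat between 0 and 0.009 m and angle between scoop's own z axis and vertical below 0.12 rad); the robot touches nothing.
It fails at once if the fingers touch a chunk (contact force between the fingers and piece0 above 0.5 N or contact force between the fingers and piece1 above 0.5 N or contact force between the fingers and piece2 above 0.5 N or contact force between the fingers and piece3 above 0.5 N).
It fails at once if a stamp block or the burnisher is disturbed (moved over 20 mm) (distance of any of block0, block1, block2, block3, burnisher from where it was at the start of the episode above 0.02 m).
It also fails if it takes over 64 s, if anything falls off the work surface, if the arm or the gripper's body presses on something with over 40 N, if the wrist force passes 120 N, or if a joint passes its speed limit or range.

### The arm

A 7-joint arm with a two-finger parallel gripper is mounted at the origin on the work surface. World frame = base frame: x ahead of the robot, y to its left, z up, the work surface at z = 0. Lengths are in m, angles in rad, forces in N, time in s.
With the tool pointing down it reaches from about 0.4 to 0.85 m from the base axis. Payload 10.4 kg.
Tool frame: the origin (TCP) lies at the very end of the fingers, on their centre line; the grasp point (between the pads) lies 19 mm behind it; z points along the fingers, y is the line along which they close (so a half turn about z gives the same grasp; the last joint's range is limited). The gripper opens to 87 mm and grips with 3 to 60 N. Pads are 19 mm wide; open, the fingers measure 117 mm over their backs; the gripper's body (75 mm by 190 mm) begins 51 mm behind the grasp point.
Start: joints at [1.267, 0.332, -0.065, 1.46, 0.022, 1.35, -0.088], TCP at [0.173, -0.601, 0.187] pointing down, gripper open.
Joint ranges: [-2.6, 2.6], [-0.5, 2.12], [-1.47, 1.34], [0.16, 2.42], [-1.27, 4.41], [0.06, 2.06], [-2.6, 2.6]. Speed limits (rad/s): [2.22, 2.22, 2.79, 2.79, 3.14, 3.14, 3.14].

### API

Orientations are given as a unit quaternion [x, y, z, w].
In Python, from bench import * gives the robot as it stands.
- The arm moves only by the tool carry_out, never from a script. Its argument "deltas" is a list of rows, each an object with "hand": the finger opening in mm, from 0 to 87; "dp": the shift along the tool's x, y, z each as a share of 250 mm, from -1 to 1, a list of three; "spin": the turn about the tool's z as a share of pi rad, from -1 to 1. In form: [{"hand": hand, "dp": [dx, dy, dz], "spin": spin}, ...]. A call has 1 to 20 rows; each row is the pose to reach, as a shift and turn from the pose commanded when the call began, along the tool's axes at that moment, turning the shorter way round; what a row does not reach only later rows make up. A row lasts 1/10 s, in which the tool goes at most 50 mm and 8.59 degrees, less where a joint would pass 70% of its speed; a pose out of reach is approached as far as the arm can. A call with a number of a shift or a turn outside -1 to 1 is refused whole. A call with a gripper value outside its range is refused whole. The fingers move at their own pace and stop on an object; "force" is the grip in N (left out, the last holds). Time passes only in rows, so rows that repeat a pose let the fingers close. It gives the time, the measured TCP pose, the force, the opening and the grip force at its end, in the units of the state.
- read_state(): the state, without advancing time (a new reading comes with each control period).
- camera(name): name is "side" or "top" or "wrist"; returns the picture (420x560x3 uint8, red, green, blue); there is no depth.
- get_calibration(name): a dict with "fx", "fy", "cx", "cy" (pixels), "R" (3x3) and "t" (3): a world point X has camera coordinates R X + t; the wrist camera has in their place "mount" (4x4, takes a point from camera to tool coordinates, whose origin is the TCP and whose axes are the flange's). Camera axes: x right, y down, z forward; pixel columns grow to the right and rows downward; lengths in m; the calibration is good to about 2 mm. A picture is of the moment at which its call begins: read the wrist's pose just before it. get_calibration takes no time and is no camera call.
- close_job(): hands the job in; it is judged then, once.
The state is a dict: "time": time; "joint_positions": joint angles; "joint_vel": joint speeds; "joint_torque": joint torques, N m; "ee_pos": TCP position; "eef_rot": TCP orientation; "ft_force": force on the tool from outside, world axes, zero at the start; "torque": the same for the moment, N m; "width": finger opening in m; "grip_force": force on a finger pad.
Only numpy, scipy, OpenCV 4.12 (cv2) and the standard library are available. Lean on these libraries where they do the work, as an engineer would, in place of code of your own. Each camera call takes 0.05 s, during which the arm holds its last target. There are 200 camera calls.

## Working session

There is one attempt and no reset: what is moved stays moved. The work goes in short steps, Python scripts to look and compute and a tool call to move; the robot and the scene stay as the last step left them, time stands still between calls to the robot, and variables do not carry over. Pictures are saved under pics/ and viewed, at most 10 in all, crops included, and the job is handed in when it is done.

Besides the shell and the picture viewer there is one more tool, called after "Request:" as name(argument=value, ...) on one line, values as JSON. carry_out: Moves the arm, as the interface text tells. Its arguments: {"type":"object","properties":{"deltas":{"type":"array","items":{"type":"object","properties":{"hand":{"type":"number"},"dp":{"type":"array","items":{"type":"number","minimum":-1,"maximum":1}},"spin":{"type":"number","minimum":-1,"maximum":1}}}},"force":{"type":"number"}},"required":["deltas"]}

```bash
mkdir -p pics; cat > h.py <<'E'
from bench import *
import numpy as np, cv2
from scipy.spatial.transform import Rotation as Ro
def cam(name):
    s=read_state(); im=camera(name); c=get_calibration(name)
    K=np.array([[c["fx"],0,c["cx"]],[0,c["fy"],c["cy"]],[0,0,1]])
    if name=="wrist":
        m=np.array(c["mount"]); Rt=Ro.from_quat(s["eef_rot"]).as_matrix()
        Rwc=Rt@m[:3,:3]; o=Rt@m[:3,3]+np.array(s["ee_pos"])
    else:
        R=np.array(c["R"]); Rwc=R.T; o=-R.T@np.array(c["t"])
    return im,K,Rwc,o
def ray(K,Rwc,o,uv):
    uv=np.atleast_2d(uv); d=np.c_[uv,np.ones(len(uv))]@np.linalg.inv(K).T@Rwc.T
    return d/np.linalg.norm(d,axis=1)[:,None]
def onplane(K,Rwc,o,uv,z):
    d=ray(K,Rwc,o,uv); return o+d*((z-o[2])/d[:,2])[:,None]
def meet(a,b):  # two (o,d)
    (o1,d1),(o2,d2)=a,b
    A=np.c_[d1,-d2]; t=np.linalg.lstsq(A,o2-o1,rcond=None)[0]
    p,q=o1+t[0]*d1,o2+t[1]*d2; return (p+q)/2,np.linalg.norm(p-q)
def save(im,n): cv2.imwrite("pics/"+n,im[:,:,::-1])
E
python3 - <<'E'
from h import *
for n in("top","side"):
    im,K,R,o=cam(n); save(im,n+"0.png"); print(n,K[0,0],o.round(3),R[:,2].round(3), R[:,0].round(3))
s=read_state();print(s)
E
```

```text
top 462.83829943360064 [0.35  0.115 1.321] [ 0.146  0.028 -0.989] [-0.005 -1.    -0.029]
side 380.7197104092054 [ 0.355 -0.669  0.594] [ 0.195  0.824 -0.533] [ 0.976 -0.217  0.021]
{'time': 0.1, 'joint_positions': array([ 1.26737639,  0.33276713, -0.06467002,  1.46085199,  0.02161583,
        1.34986872, -0.08848884]), 'joint_vel': array([-0.00059515, -0.0023212 , -0.00029385, -0.0024724 ,  0.00024178,
        0.00091524,  0.00056209]), 'joint_torque': array([ 1.75218556e-03, -6.24544430e+01,  2.49717676e-02, -3.90718210e+01,
       -6.13905885e-02,  3.66096839e-02,  6.98479926e-05]), 'ee_pos': array([ 0.17308337, -0.60016614,  0.18616194]), 'eef_rot': array([ 9.90158149e-01,  1.39951709e-01, -1.22795052e-04, -5.87111110e-04]), 'ft_force': array([ 1.00710545,  0.54649888, -0.55851132]), 'torque': array([ 0.00918116, -0.02052534, -0.00321016]), 'grip_force': 0.0, 'width': 0.08717145567195297}
```

View pics/top0.png

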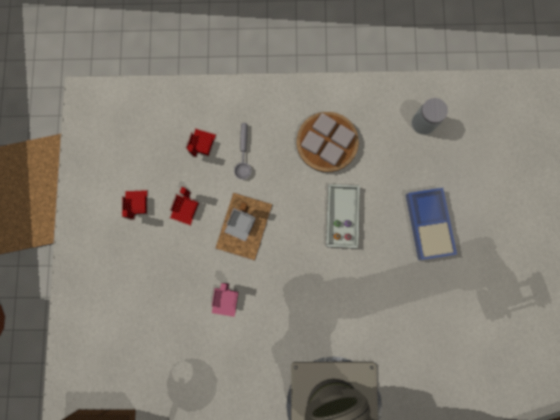

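View pics/side0.png

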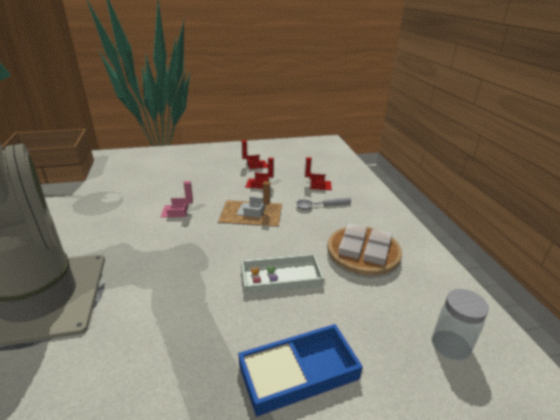

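```bash
python3 - <<'E'
from h import *
im=cv2.imread("pics/top0.png"); 
cv2.imwrite("pics/topcrop.png",cv2.resize(im[170:270,200:470],None,fx=2.95,fy=2.95,interpolation=cv2.INTER_CUBIC))
_,K,R,o=cam("top"); rgb=im[:,:,::-1]
hsv=cv2.cvtColor(im,cv2.COLOR_BGR2HSV)
for n,uv in dict(dish=(343,215),mold=(432,224),emp=(428,208),mat=(244,226),handle=(247,208),bl=(241,224),table=(327,140),burn=(244,170)).items():
    print(n,onplane(K,R,o,uv,0.01).round(3))
print("wrist",get_calibration("wrist"))
m=cv2.inRange(hsv,(105,130,60),(130,255,255)); cs,_=cv2.findContours(m,0,2)
c=max(cs,key=cv2.contourArea); r=cv2.minAreaRect(c); print("mold rect",r); b=onplane(K,R,o,cv2.boxPoints(r),0.036); print(b.round(4),b.mean(0), np.linalg.norm(b[0]-b[1]),np.linalg.norm(b[1]-b[2]))
E
```

```text
dish [[ 0.516 -0.038  0.01 ]]
mold [[ 0.488 -0.287  0.01 ]]
emp [[ 0.534 -0.278  0.01 ]]
mat [[0.487 0.244 0.01 ]]
handle [[0.539 0.236 0.01 ]]
bl [[0.493 0.253 0.01 ]]
table [[0.737 0.003 0.01 ]]
burn [[0.65  0.245 0.01 ]]
wrist {'fx': 308.42649535778713, 'fy': 308.42649535778713, 'cx': 274.91230044745856, 'cy': 205.36783611112324, 'mount': array([[ 7.50250826e-04, -9.66575803e-01, -2.56379903e-01,
         6.91181871e-02],
       [ 9.99999666e-01,  6.41666974e-04,  5.07180175e-04,
         6.16495176e-05],
       [-3.25717568e-04, -2.56380198e-01,  9.66575961e-01,
        -1.99070434e-01],
       [ 0.00000000e+00,  0.00000000e+00,  0.00000000e+00,
         1.00000000e+00]])}
mold rect ((422.7691650390625, 200.84613037109375), (4.437601566314697, 3.3282015323638916), 33.690067291259766)
[[ 0.5502 -0.2495  0.036 ]
 [ 0.558  -0.255   0.036 ]
 [ 0.551  -0.2649  0.036 ]
 [ 0.5432 -0.2594  0.036 ]] [ 0.55059552 -0.25718465  0.036     ] 0.009515198489871628 0.012110085177895791
```

View pics/topcrop.png

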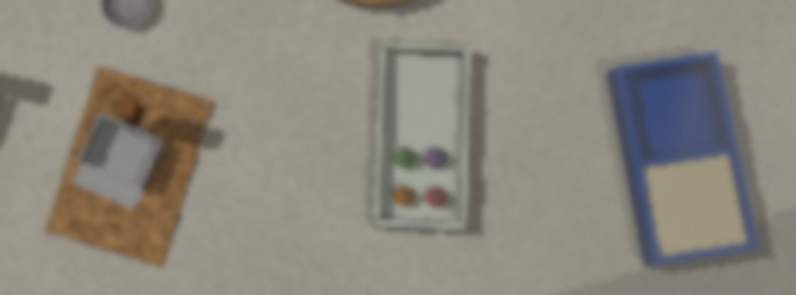

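Request:
carry_out(deltas=[{"dp": [0.936, -0.668, -0.1], "spin": 0, "hand": 60}, {"dp": [0.936, -0.668, -0.1], "spin": 0, "hand": 60}, {"dp": [0.936, -0.668, -0.1], "spin": 0, "hand": 60}, {"dp": [0.936, -0.668, -0.1], "spin": 0, "hand": 60}, {"dp": [0.936, -0.668, -0.1], "spin": 0, "hand": 60}, {"dp": [0.936, -0.668, -0.1], "spin": 0, "hand": 60}, {"dp": [0.936, -0.668, -0.1], "spin": 0, "hand": 60}])

```text
time: 0.85
ee_pos: [0.3561, -0.3704, 0.2126]
eef_rot: [0.99, 0.144, 0.001, -0.0]
ft_force: [-1.1, 0.0, 0.8]
width: 0.06
grip_force: 0.0
```

Request:
carry_out(deltas=[{"dp": [0.936, -0.668, 0], "spin": 0.089, "hand": 60}, {"dp": [0.936, -0.668, 0], "spin": 0.089, "hand": 60}, {"dp": [0.936, -0.668, 0], "spin": 0.089, "hand": 60}, {"dp": [0.936, -0.668, 0], "spin": 0.089, "hand": 60}, {"dp": [0.936, -0.668, 0], "spin": 0.089, "hand": 60}, {"dp": [0.936, -0.668, 0], "spin": 0.089, "hand": 60}, {"dp": [0.936, -0.668, 0], "spin": 0.089, "hand": 60}, {"dp": [0.936, -0.668, 0], "spin": 0.089, "hand": 60}])

```text
time: 1.65
ee_pos: [0.5305, -0.1494, 0.2113]
eef_rot: [1.0, 0.002, -0.0, -0.0]
ft_force: [-0.8, -0.3, 0.8]
width: 0.0601
grip_force: 0.0
```

```bash
python3 - <<'E'
from h import *
im,K,R,o=cam("wrist"); save(im,"w1.png"); np.savez("w1.npz",im=im,K=K,R=R,o=o); print(o,read_state()["time"])
E
```

```text
[ 0.59985315 -0.14946027  0.41032166] 1.7
```

View pics/w1.png

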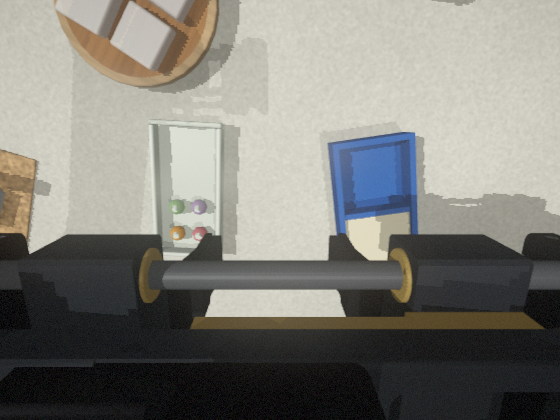

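Request:
carry_out(deltas=[{"dp": [-0.32, -1, 0], "spin": 0, "hand": 60}, {"dp": [-0.32, -1, 0], "spin": 0, "hand": 60}, {"dp": [-0.32, -1, 0], "spin": 0, "hand": 60}, {"dp": [-0.32, -1, 0], "spin": 0, "hand": 60}, {"dp": [-0.32, -1, 0], "spin": 0, "hand": 60}, {"dp": [-0.32, -1, 0], "spin": 0, "hand": 60}, {"dp": [-0.32, -1, 0], "spin": 0, "hand": 60}, {"dp": [-0.32, -1, 0], "spin": 0, "hand": 60}])

```text
time: 2.5
ee_pos: [0.4506, 0.0976, 0.2118]
eef_rot: [1.0, -0.001, 0.0, 0.0]
ft_force: [-0.8, -0.7, -0.5]
width: 0.0602
grip_force: 0.0
```

```bash
python3 - <<'E'
from h import *
im,K,R,o=cam("wrist"); save(im,"w2.png"); np.savez("w2.npz",im=im,K=K,R=R,o=o); print(o,read_state()["time"])
E
```

```text
[0.51968521 0.09743159 0.41086751] 2.55
```

View pics/w2.png

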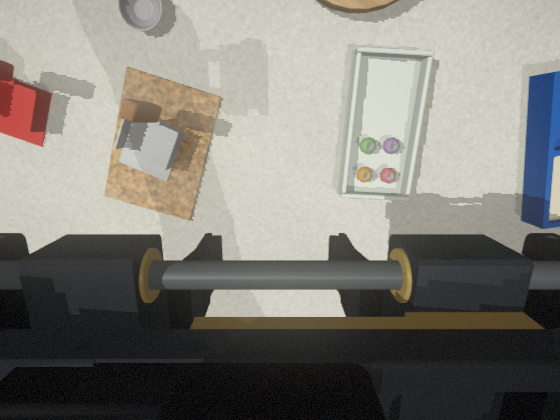

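```bash
python3 - <<'E'
from h import *
W={k:np.load(k+".npz") for k in("w1","w2")}
def g(k): w=W[k]; return w["K"],w["R"],w["o"]
def hsv(k): return cv2.cvtColor(W[k]["im"],cv2.COLOR_RGB2HSV)
def rect(P,n):
    c=cv2.minAreaRect(P[:,:2].astype(np.float32)*1000); print(n,c[0],c[1],c[2])
# mats/dish by picked corners in w2
for n,uv,z in(("dish",[(355,47),(433,52),(407,199),(340,194)],.026),("mat",[(126,68),(220,97),(192,220),(105,195)],.004)):
    P=onplane(*g("w2"),np.array(uv,float),z); print(n,P[:,:2].round(4).tolist(),P.mean(0).round(4),[round(np.linalg.norm(P[i]-P[(i+1)%4]),4) for i in range(4)],np.degrees(np.arctan2(*(P[0]-P[3]+P[1]-P[2])[[1,0]])))
P=onplane(*g("w1"),np.array([(329,143),(414,132),(410,137.),(335,145)]),.036);print("mold far rim",P.round(4),np.linalg.norm(P[0]-P[1]))
# chunks
bx={"w1":(165,195,215,245),"w2":(352,135,402,188)}
C={}
for k,(a,b,c,d) in bx.items():
    h=hsv(k)[b:d,a:c].astype(int); m=(h[...,1]>55).astype(np.uint8)
    n,l,s,cen=cv2.connectedComponentsWithStats(m)
    for i in range(1,n):
        if s[i,4]>40: C.setdefault(k,[]).append(cen[i]+[a,b]); print(k,C[k][-1].round(1),s[i,4],np.median(h[l==i],0))
for p in C["w2"]:
  for q in C["w1"]:
    X,e=meet((g("w1")[2],ray(*g("w1"),q)[0]),(g("w2")[2],ray(*g("w2"),p)[0]))
    if e<.004 and 0<X[2]<.04: print(p.round(),q.round(),X.round(4),round(e,4))
E
```

```text
dish [[0.6038, 0.0058], [0.5986, -0.0836], [0.4259, -0.0726], [0.4326, 0.0138]] [ 0.5152 -0.0341  0.026 ] [np.float64(0.0895), np.float64(0.1729), np.float64(0.0867), np.float64(0.1714)] -3.1440263397275396
mat [[0.5855, 0.2785], [0.5519, 0.1654], [0.3911, 0.2116], [0.4267, 0.3267]] [0.4888 0.2456 0.004 ] [np.float64(0.118), np.float64(0.1673), np.float64(0.1205), np.float64(0.1659)] -16.44324848199791
mold far rim [[ 0.5774 -0.2141  0.036 ]
 [ 0.5906 -0.3138  0.036 ]
 [ 0.5848 -0.3098  0.036 ]
 [ 0.5751 -0.2213  0.036 ]] 0.10063920747291978
w1 [176.2 206.5] 85 [ 47.  60. 162.]
w1 [177.5 232. ] 152 [ 18. 132. 171.]
w1 [199.4 231.9] 105 [  1.  83. 169.]
w2 [366.8 144.9] 128 [ 48.  68. 171.]
w2 [363.7 173.8] 155 [ 18. 118. 190.]
w2 [386.6 174.2] 134 [  1.  78. 187.]
[367. 145.] [176. 207.] [ 0.4933 -0.019   0.0158] 0.001
[364. 174.] [178. 232.] [ 0.4568 -0.0178  0.0149] 0.0002
[387. 174.] [199. 232.] [ 0.4566 -0.0475  0.0146] 0.0007
```

Request:
carry_out(deltas=[{"dp": [0.2, -0.56, 0.1], "spin": 0, "hand": 60}, {"dp": [0.2, -0.56, 0.1], "spin": 0, "hand": 60}, {"dp": [0.2, -0.56, 0.1], "spin": 0, "hand": 60}, {"dp": [0.2, -0.56, 0.1], "spin": 0, "hand": 60}, {"dp": [0.2, -0.56, 0.1], "spin": 0, "hand": 60}, {"dp": [0.2, -0.56, 0.1], "spin": 0, "hand": 60}])

```text
time: 3.15
ee_pos: [0.5007, 0.2376, 0.1867]
eef_rot: [1.0, -0.001, -0.0, 0.001]
ft_force: [-0.4, -0.7, -1.0]
width: 0.0597
grip_force: 0.0
```

```bash
python3 - <<'E'
from h import *
im,K,R,o=cam("wrist"); np.savez("w3.npz",im=im,K=K,R=R,o=o); print(o,read_state()["time"])
save(cv2.resize(im[0:240,130:430],None,fx=2.5,fy=2.5,interpolation=cv2.INTER_CUBIC),"w3.png")
E
```

```text
[0.56991477 0.2374915  0.38574149] 3.2
```

View pics/w3.png

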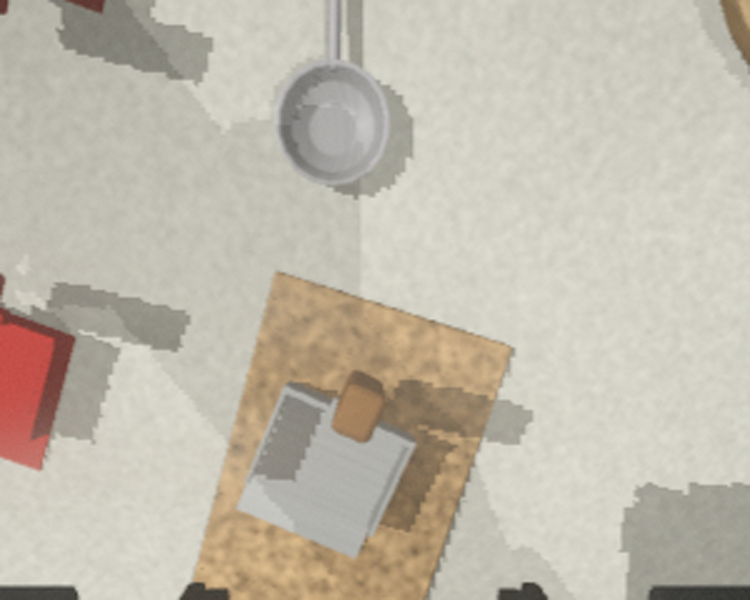

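```bash
python3 - <<'E'
from h import *
w=np.load("w3.npz");A=(w["K"],w["R"],w["o"])
f=lambda uv,z:onplane(*A,np.array(uv,float)/2.5+[130,0],z)[:,:2]
L=f([(238,511),(357,556)],.006); B=f([(286,382),(415,440)],.032)
print(L,np.linalg.norm(L[0]-L[1]),B,np.linalg.norm(B[0]-B[1]))
d=B.mean(0)-L.mean(0); print("axis",d,np.linalg.norm(d),np.degrees(np.arctan2(d[1],d[0])))
for P in(L,B): v=P[0]-P[1]; print(np.degrees(np.arctan2(v[1],v[0]))-90)
a=np.arctan2(d[1],d[0]); u=np.array([np.cos(a),np.sin(a)]); O=(L.mean(0)+35e-3*u+B.mean(0)-35e-3*u)/2; print("origin",O,"grip",O+.045*u)
# handle top, two views
h=cv2.cvtColor(w["im"],cv2.COLOR_RGB2HSV)[140:180,255:290]
print("handle top by px", f([(357,412)],.100))
E
```

```text
[[0.47058215 0.30027459]
 [0.44643509 0.23977914]] 0.06513662744812236 [[0.53788996 0.27161733]
 [0.51123358 0.21260555]] 0.06475301575352105
axis [ 0.06605314 -0.02791542] 0.07170975360317969 -22.90992396786192
-21.759660832004755
-24.309304493508847
origin [0.49153519 0.25606915] grip [0.5329855  0.23855139]
handle top by px [[0.53301164 0.23904996]]
```

Request:
carry_out(deltas=[{"dp": [0.129, -0.005, 0.1], "spin": 0.127, "hand": 50}, {"dp": [0.129, -0.005, 0.1], "spin": 0.127, "hand": 50}, {"dp": [0.129, -0.005, 0.1], "spin": 0.127, "hand": 50}, {"dp": [0.129, -0.005, 0.1], "spin": 0.127, "hand": 50}, {"dp": [0.129, -0.005, 0.25], "spin": 0.127, "hand": 50}, {"dp": [0.129, -0.005, 0.35], "spin": 0.127, "hand": 50}, {"dp": [0.129, -0.005, 0.45], "spin": 0.127, "hand": 50}, {"dp": [0.129, -0.005, 0.527], "spin": 0.127, "hand": 50}, {"dp": [0.129, -0.005, 0.527], "spin": 0.127, "hand": 50}, {"dp": [0.129, -0.005, 0.527], "spin": 0.127, "hand": 50}])

```text
time: 4.2
ee_pos: [0.5325, 0.2411, 0.0562]
eef_rot: [0.98, -0.197, 0.0, -0.0]
ft_force: [0.3, -0.3, 0.8]
width: 0.0497
grip_force: 0.0
```

Request:
carry_out(deltas=[{"dp": [0, 0, 0], "spin": 0, "hand": 10}, {"dp": [0, 0, 0], "spin": 0, "hand": 10}, {"dp": [0, 0, 0], "spin": 0, "hand": 10}, {"dp": [0, 0, 0], "spin": 0, "hand": 10}, {"dp": [0, 0, 0], "spin": 0, "hand": 10}, {"dp": [0, 0, 0], "spin": 0, "hand": 10}], force=55)

```text
time: 4.8
ee_pos: [0.5322, 0.2412, 0.0552]
eef_rot: [0.98, -0.198, 0.0, 0.0]
ft_force: [0.7, -0.8, 1.4]
width: 0.0153
grip_force: 55.0
```

Request:
carry_out(deltas=[{"dp": [0, 0, -0.15], "spin": 0}, {"dp": [0, 0, -0.3], "spin": 0}, {"dp": [0.03, 0.05, -0.4], "spin": 0}, {"dp": [0.1, 0.15, -0.4], "spin": -0.03}, {"dp": [0.2, 0.3, -0.4], "spin": -0.06}, {"dp": [0.33, 0.47, -0.4], "spin": -0.09}, {"dp": [0.46, 0.64, -0.4], "spin": -0.11}, {"dp": [0.57, 0.79, -0.4], "spin": -0.11}, {"dp": [0.65, 0.89, -0.4], "spin": -0.11}, {"dp": [0.679, 0.929, -0.35], "spin": -0.11}, {"dp": [0.679, 0.929, -0.25], "spin": -0.11}, {"dp": [0.679, 0.929, -0.2], "spin": -0.11}, {"dp": [0.679, 0.929, -0.2], "spin": -0.11}])

```text
schema error: expected keys hand, dp, spin
```

```bash
python3 - <<'E'
from h import *
im,K,R,o=cam("wrist"); np.savez("w4.npz",im=im,K=K,R=R,o=o)
t=cam("top"); np.savez("t4.npz",im=t[0],K=t[1],R=t[2],o=t[3])
s=cam("side"); np.savez("s4.npz",im=s[0],K=s[1],R=s[2],o=s[3])
a=cv2.resize(im[60:280,150:410],(520,440)); b=cv2.resize(t[0][150:260,300:400],(0,0),fx=2.6,fy=2.6)[:286]; c=cv2.resize(s[0][200:310,210:350],(0,0),fx=2,fy=2)
C=np.zeros((600,800,3),np.uint8); C[:440,:520]=a; C[:b.shape[0],525:525+b.shape[1]]=b; C[300:300+c.shape[0],520:520+c.shape[1]]=c
save(C,"m4.png"); print(read_state()["ee_pos"])
E
```

```text
[0.53223275 0.24126292 0.05516244]
```

View pics/m4.png

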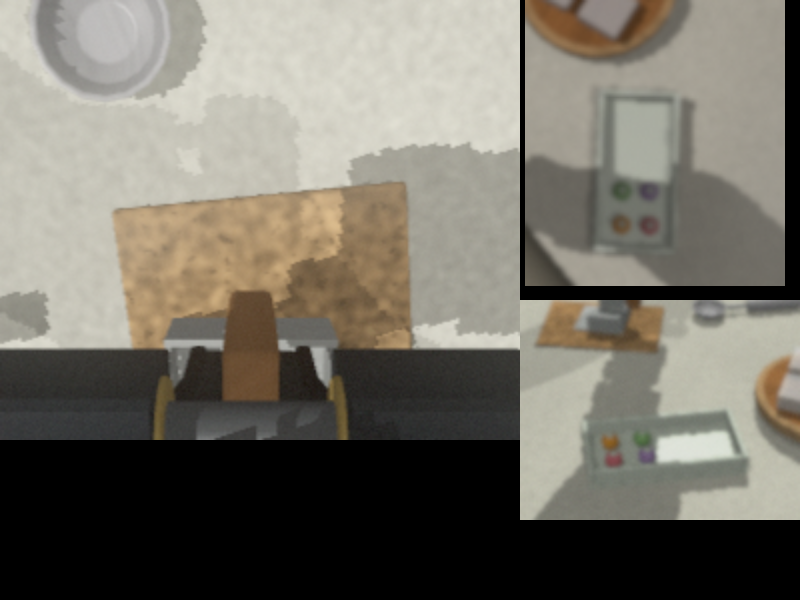

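Request:
carry_out(deltas=[{"dp": [0, 0, -0.15], "spin": 0, "hand": 10}, {"dp": [0, 0, -0.3], "spin": 0, "hand": 10}, {"dp": [0.03, 0.05, -0.4], "spin": 0, "hand": 10}, {"dp": [0.1, 0.15, -0.4], "spin": -0.03, "hand": 10}, {"dp": [0.2, 0.3, -0.4], "spin": -0.06, "hand": 10}, {"dp": [0.33, 0.47, -0.4], "spin": -0.09, "hand": 10}, {"dp": [0.46, 0.64, -0.4], "spin": -0.11, "hand": 10}, {"dp": [0.57, 0.79, -0.4], "spin": -0.11, "hand": 10}, {"dp": [0.65, 0.89, -0.4], "spin": -0.11, "hand": 10}, {"dp": [0.679, 0.929, -0.35], "spin": -0.11, "hand": 10}, {"dp": [0.679, 0.929, -0.25], "spin": -0.11, "hand": 10}, {"dp": [0.679, 0.929, -0.2], "spin": -0.11, "hand": 10}, {"dp": [0.679, 0.929, -0.2], "spin": -0.11, "hand": 10}])

```text
time: 6.25
ee_pos: [0.597, -0.0373, 0.1028]
eef_rot: [1.0, -0.025, -0.002, -0.0]
ft_force: [-0.5, -0.6, -0.5]
width: 0.0149
grip_force: 55.0
```

```bash
python3 - <<'E'
from h import *
im,K,R,o=cam("wrist"); np.savez("w4.npz",im=im,K=K,R=R,o=o)
t=cam("top"); np.savez("t4.npz",im=t[0],K=t[1],R=t[2],o=t[3])
s=cam("side"); np.savez("s4.npz",im=s[0],K=s[1],R=s[2],o=s[3])
a=cv2.resize(im[80:280,180:380],(520,520),interpolation=2); c=cv2.resize(s[0][180:310,225:340],(0,0),fx=2.4,fy=2.4,interpolation=2);b=cv2.resize(t[0][150:260,300:400],(0,0),fx=2.4,fy=2.4)
C=np.zeros((600,800,3),np.uint8); C[:520,:520]=a; C[:c.shape[0],524:524+c.shape[1]]=c; C[320:320+b.shape[0],524:524+b.shape[1]]=b
save(C,"m5.png"); print(read_state()["ee_pos"])
E
```

```text
[ 0.59915614 -0.03760589  0.10605888]
```

View pics/m5.png

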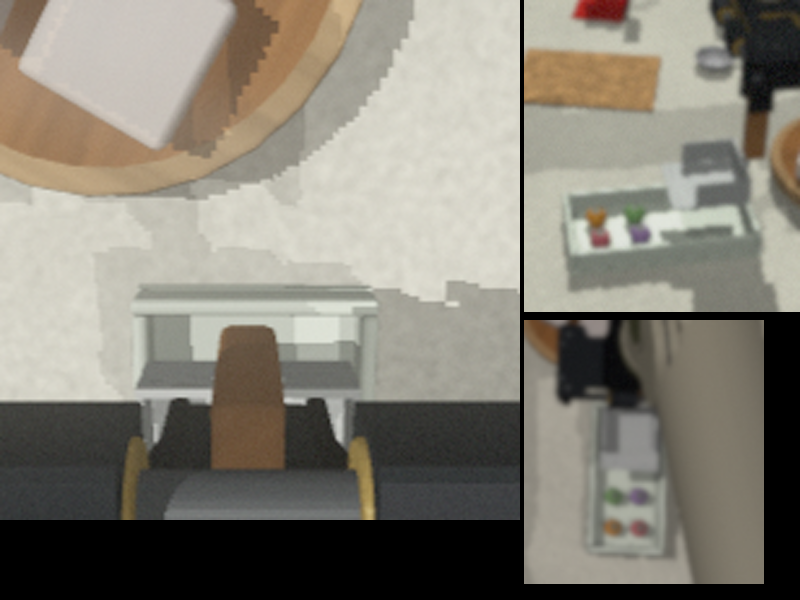

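```bash
python3 - <<'E'
from h import *
w=np.load("w4.npz");A=(w["K"],w["R"],w["o"]);s=read_state();Rt=Ro.from_quat(s["eef_rot"]).as_matrix();p=np.array(s["ee_pos"])
f=lambda uv,z:(onplane(*A,np.array(uv,float)/2.6+[180,80],z)-p)@Rt
print("dish far outer",f([(133,293),(377,293)],.026).round(4)); print("inner",f([(150,313),(360,313)],.026).round(4))
print("backwall",f([(136,388),(360,388)],p[2]-.051+.028).round(4)); print("handle top",f([(219,328),(276,328)],p[2]+.045).round(4)); 
print(Ro.from_matrix(Rt).as_euler("xyz",degrees=True))
E
```

```text
dish far outer [[ 0.0054 -0.0398  0.0801]
 [ 0.0055  0.0461  0.0801]]
inner [[-0.0018 -0.034   0.0801]
 [-0.0018  0.0404  0.08  ]]
backwall [[-0.0097 -0.0317  0.023 ]
 [-0.0096  0.0329  0.023 ]]
handle top [[ 0.0269 -0.0052 -0.045 ]
 [ 0.0269  0.0059 -0.045 ]]
[-1.79989009e+02 -6.92045506e-02 -2.91481007e+00]
```

Request:
carry_out(deltas=[{"dp": [0, 0.01, 0.05], "spin": 0, "hand": 10}, {"dp": [0, 0.01, 0.1], "spin": 0, "hand": 10}, {"dp": [0, 0.01, 0.14], "spin": 0, "hand": 10}, {"dp": [0, 0.01, 0.17], "spin": 0, "hand": 10}, {"dp": [0, 0.01, 0.19], "spin": 0, "hand": 10}, {"dp": [0, 0.01, 0.194], "spin": 0, "hand": 10}, {"dp": [0, 0.01, 0.198], "spin": 0, "hand": 10}, {"dp": [0, 0.01, 0.198], "spin": 0, "hand": 10}])

```text
time: 7.2
ee_pos: [0.5997, -0.0411, 0.0569]
eef_rot: [1.0, -0.026, 0.001, 0.0]
ft_force: [-1.3, -0.7, 8.4]
width: 0.0152
grip_force: 55.0
```

Request:
carry_out(deltas=[{"dp": [-0.04, 0, 0], "spin": 0, "hand": 10}, {"dp": [-0.08, 0, 0], "spin": 0, "hand": 10}, {"dp": [-0.12, 0, 0], "spin": 0, "hand": 10}, {"dp": [-0.16, 0, 0], "spin": 0, "hand": 10}, {"dp": [-0.2, 0, 0], "spin": 0, "hand": 10}, {"dp": [-0.23, 0, 0], "spin": 0, "hand": 10}, {"dp": [-0.25, 0, 0], "spin": 0, "hand": 10}, {"dp": [-0.25, 0, 0], "spin": 0, "hand": 10}], force=60)

```text
time: 8.0
ee_pos: [0.5373, -0.0378, 0.057]
eef_rot: [1.0, -0.026, 0.002, 0.0]
ft_force: [-0.0, 0.5, 8.1]
width: 0.0153
grip_force: 60.0
```

```bash
cat > look.py <<'E'
from h import *
import sys
n=sys.argv[1]
s=cam("side"); t=cam("top")
c=cv2.resize(s[0][195:310,215:345],(0,0),fx=4.4,fy=4.4,interpolation=2)[:600]; b=cv2.resize(t[0][170:260,310:380],(0,0),fx=3,fy=3)
C=np.zeros((600,800,3),np.uint8); h=min(600,c.shape[0]); C[:h,:c.shape[1]]=c[:h]; C[:b.shape[0],580:580+b.shape[1]]=b
save(C,n)
# chunk colours in the side view
hs=cv2.cvtColor(s[0],cv2.COLOR_RGB2HSV)
for k,lo,hi in(("orange",(8,110,90),(22,255,255)),("pink",(170,75,90),(180,255,255)),("pink2",(0,75,90),(5,255,255)),("green",(38,50,60),(80,255,255)),("lilac",(125,35,60),(160,255,255))):
    m=cv2.inRange(hs[195:400,215:400],lo,hi); ys,xs=np.nonzero(m)
    if len(xs): print(k,len(xs),(np.median(xs)+215,np.median(ys)+195))
E
python3 look.py m6.png
```

```text
orange 1900 (np.float64(268.0), np.float64(221.0))
pink 18 (np.float64(250.5), np.float64(280.0))
pink2 10 (np.float64(248.5), np.float64(279.0))
green 53 (np.float64(258.0), np.float64(268.0))
lilac 44 (np.float64(259.0), np.float64(277.0))
```

Request:
carry_out(deltas=[{"dp": [-0.02, 0, 0], "spin": 0, "hand": 10}, {"dp": [-0.04, 0, 0], "spin": 0, "hand": 10}, {"dp": [-0.06, 0, 0], "spin": 0, "hand": 10}, {"dp": [-0.08, 0, 0], "spin": 0, "hand": 10}, {"dp": [-0.085, 0, 0], "spin": 0, "hand": 10}, {"dp": [-0.085, 0, 0], "spin": 0, "hand": 10}])

```text
time: 8.7
ee_pos: [0.5168, -0.0367, 0.0571]
eef_rot: [1.0, -0.026, 0.002, 0.0]
ft_force: [2.8, 0.5, 7.5]
width: 0.0152
grip_force: 60.0
```

```bash
python3 look.py m6.png
```

```text
orange 1690 (np.float64(262.0), np.float64(223.0))
pink 35 (np.float64(250.0), np.float64(279.0))
pink2 7 (np.float64(249.0), np.float64(275.0))
green 52 (np.float64(258.0), np.float64(268.0))
lilac 37 (np.float64(259.0), np.float64(276.0))
```

View pics/m6.png

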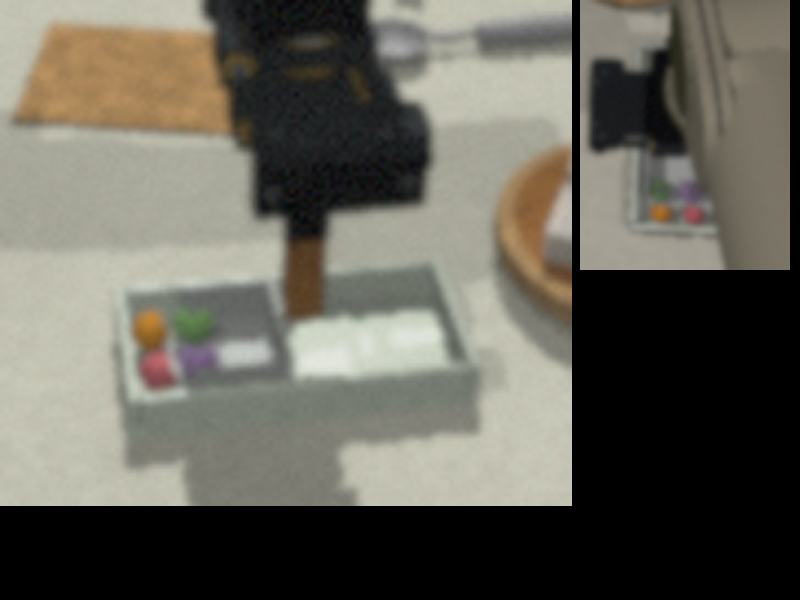

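Request:
carry_out(deltas=[{"dp": [-0.005, 0, 0], "spin": 0, "hand": 10}, {"dp": [-0.01, 0, 0], "spin": 0, "hand": 10}, {"dp": [-0.015, 0, 0], "spin": 0, "hand": 10}, {"dp": [-0.018, 0, 0], "spin": 0, "hand": 10}, {"dp": [-0.018, 0, 0], "spin": 0, "hand": 10}])

```text
time: 9.3
ee_pos: [0.5127, -0.0364, 0.0571]
eef_rot: [1.0, -0.026, 0.003, 0.0]
ft_force: [5.2, -0.1, 6.4]
width: 0.015
grip_force: 60.0
```

Request:
carry_out(deltas=[{"dp": [0.003, 0, -0.01], "spin": 0, "hand": 10}, {"dp": [0.003, 0, -0.025], "spin": 0, "hand": 10}, {"dp": [0.003, 0, -0.045], "spin": 0, "hand": 10}, {"dp": [0.003, 0, -0.07], "spin": 0, "hand": 10}, {"dp": [0.003, 0, -0.09], "spin": 0, "hand": 10}, {"dp": [0.003, 0, -0.1], "spin": 0, "hand": 10}, {"dp": [0.003, 0, -0.1], "spin": 0, "hand": 10}])

```text
time: 10.0
ee_pos: [0.5114, -0.0365, 0.081]
eef_rot: [1.0, -0.026, 0.0, 0.0]
ft_force: [-0.4, 0.7, -0.7]
width: 0.0151
grip_force: 60.0
```

```bash
python3 look.py m7.png; cat > sidetri.py <<'E'
from h import *
print()
E
```

```text
orange 1709 (np.float64(263.0), np.float64(222.0))
pink 42 (np.float64(250.0), np.float64(271.0))
pink2 2 (np.float64(249.0), np.float64(273.5))
green 47 (np.float64(258.0), np.float64(261.0))
lilac 29 (np.float64(258.0), np.float64(268.0))
```

Request:
carry_out(deltas=[{"dp": [0, 0, -0.01], "spin": 0, "hand": 10}, {"dp": [0, 0, -0.03], "spin": 0, "hand": 10}, {"dp": [0, 0, -0.05], "spin": 0, "hand": 10}, {"dp": [0, 0, -0.06], "spin": 0, "hand": 10}, {"dp": [0, 0, -0.06], "spin": 0, "hand": 10}])

```text
time: 10.6
ee_pos: [0.5116, -0.0365, 0.0962]
eef_rot: [1.0, -0.026, 0.001, 0.0]
ft_force: [-0.8, -1.3, -1.3]
width: 0.0151
grip_force: 60.0
```

```bash
sed -i 's/hs\[195:400,215:400\]/hs[245:320,225:340]/; s/+215,np/+225,np/; s/+195))/+245),np.ptp(xs),np.ptp(ys))/' look.py; python3 look.py m7.png
```

```text
orange 107 (np.float64(333.0), np.float64(249.0)) 60 11
pink 44 (np.float64(250.0), np.float64(266.0)) 6 8
pink2 2 (np.float64(252.0), np.float64(265.0)) 2 6
green 47 (np.float64(258.0), np.float64(256.0)) 7 6
lilac 26 (np.float64(258.5), np.float64(263.0)) 7 3
```

Request:
carry_out(deltas=[{"dp": [0.02, 0, 0], "spin": 0, "hand": 10}, {"dp": [0.06, 0, 0], "spin": 0, "hand": 10}, {"dp": [0.12, 0, 0], "spin": 0, "hand": 10}, {"dp": [0.2, 0, 0], "spin": 0, "hand": 10}, {"dp": [0.3, 0, 0], "spin": 0, "hand": 10}, {"dp": [0.3, 0, 0], "spin": 0, "hand": 10}, {"dp": [0.3, 0, 0], "spin": 0, "hand": 10}])

```text
time: 11.4
ee_pos: [0.5863, -0.0403, 0.0949]
eef_rot: [1.0, -0.026, -0.0, -0.0]
ft_force: [-1.1, -0.3, -1.2]
width: 0.0147
grip_force: 60.0
```

```bash
python3 look.py m8.png
```

```text
orange 88 (np.float64(334.0), np.float64(248.0)) 27 17
pink 9 (np.float64(273.0), np.float64(279.0)) 5 2
pink2 7 (np.float64(272.0), np.float64(278.0)) 4 3
green 49 (np.float64(294.0), np.float64(252.0)) 8 6
lilac 26 (np.float64(296.0), np.float64(260.0)) 7 3
```

View pics/m8.png

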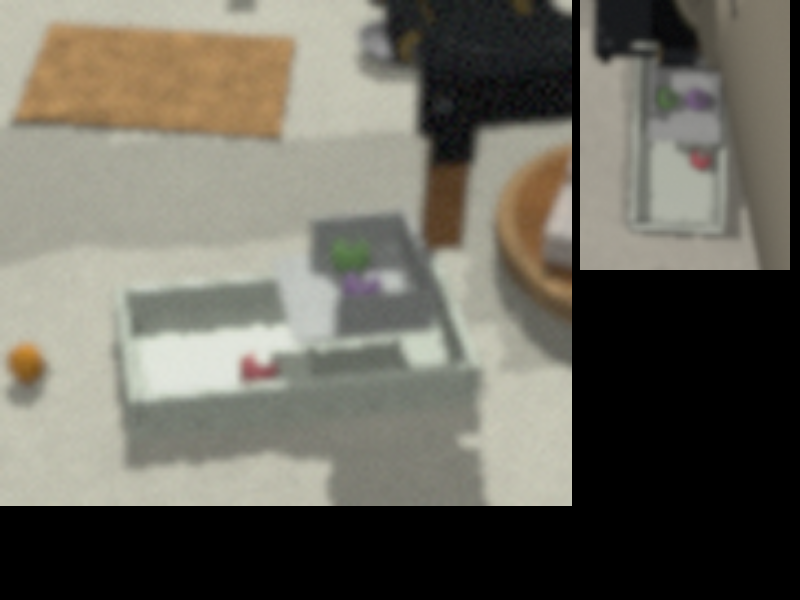

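```bash
cat > find.py <<'E'
from h import *
def blobs(name,roi,lo,hi,mn=8):
    im,K,R,o=cam(name); a,b,c,d=roi
    m=cv2.inRange(cv2.cvtColor(im,cv2.COLOR_RGB2HSV)[b:d,a:c],lo,hi)
    n,l,s,cen=cv2.connectedComponentsWithStats(m)
    return [(tuple((cen[i]+[a,b]).round(1)),int(s[i,4]),onplane(K,R,o,cen[i]+[a,b],.012)[0].round(4)[:2].tolist()) for i in range(1,n) if s[i,4]>=mn]
COL=dict(orange=((8,110,90),(22,255,255)),pinkA=((170,70,80),(180,255,255)),pinkB=((0,70,80),(6,255,255)),green=((38,45,50),(85,255,255)),lilac=((125,35,50),(165,255,255)))
E
python3 - <<'E'
from find import *
w=np.load("w1.npz");A=(w["K"],w["R"],w["o"])
m=cv2.inRange(cv2.cvtColor(w["im"],cv2.COLOR_RGB2HSV),(105,120,40),(130,255,255)); 
rows=np.arange(150,226,5);L=[];Rr=[]
for r in rows:
    x=np.nonzero(m[r,300:450])[0]+300; L.append((x.min(),r)); Rr.append((x.max()+1,r))
l=onplane(*A,np.array(L,float),.036);r=onplane(*A,np.array(Rr,float),.036)
for q in(l,r): p=np.polyfit(q[:,0],q[:,1],1); print("edge slope deg",np.degrees(np.arctan(p[0])),"y at .54",np.polyval(p,.54))
T=[];
for c in range(335,412,5):
    y=np.nonzero(m[120:160,c])[0]+120; T.append((c,y.min()))
t=onplane(*A,np.array(T,float),.036); p=np.polyfit(t[:,1],t[:,0],1); print("far edge slope",np.degrees(np.arctan(p[0])),"x at -.265",np.polyval(p,-.265))
for nm,roi in(("side",(200,240,300,310)),("top",(310,170,385,290))):
    for k in COL: print(nm,k,blobs(nm,roi,*COL[k],mn=6))
E
```

```text
edge slope deg -7.0725973341748585 y at .54 -0.2330551080142403
edge slope deg 8.291290980141357 y at .54 -0.322189358479951Traceback (most recent call last):
  File "<stdin>", line 11, in <module>
    return umr_minimum(a, axis, None, out, keepdims, initial, where)
ValueError: zero-size array to reduction operation minimum which has no identity
```

```bash
python3 - <<'E'
from find import *
for nm,roi in(("side",(200,240,300,310)),("top",(310,170,385,290))):
    for k in COL: print(nm,k,blobs(nm,roi,*COL[k],mn=6))
E
```

```text
side orange [((np.float64(220.6), np.float64(277.2)), 45, [0.3793, -0.019])]
side pinkA [((np.float64(274.3), np.float64(277.9)), 16, [0.4966, -0.0447])]
side pinkB []
side green [((np.float64(294.1), np.float64(252.1)), 55, [0.5633, 0.0363])]
side lilac [((np.float64(295.7), np.float64(259.6)), 23, [0.5601, 0.0081])]
top orange [((np.float64(338.4), np.float64(263.9)), 27, [0.3779, -0.0212])]
top pinkA [((np.float64(349.2), np.float64(222.5)), 17, [0.4941, -0.0545])]
top pinkB []
top green [((np.float64(338.4), np.float64(202.2)), 34, [0.5527, -0.0252])]
top lilac [((np.float64(348.3), np.float64(202.8)), 30, [0.5506, -0.0535])]
```

```bash
python3 - <<'E'
from h import *
s=read_state(); print(s["joint_positions"].round(3),s["ee_pos"].round(4),Ro.from_quat(s["eef_rot"]).as_euler("xyz",degrees=True).round(2),s["time"])
E
```

```text
[ 0.251  0.335 -0.314  1.665  0.111  1.159 -1.715] [ 0.586  -0.0404  0.0957] [ 1.7999e+02 -1.0000e-02 -2.9900e+00] 12.0
```

Request:
carry_out(deltas=[{"dp": [0, 0.012, -0.01], "spin": 0, "hand": 10}, {"dp": [0, 0.036, -0.03], "spin": 0, "hand": 10}, {"dp": [0, 0.072, -0.05], "spin": 0, "hand": 10}, {"dp": [0, 0.12, -0.06], "spin": -0.003, "hand": 10}, {"dp": [0.01, 0.18, -0.06], "spin": -0.008, "hand": 10}, {"dp": [0.01, 0.252, -0.06], "spin": -0.015, "hand": 10}, {"dp": [0.01, 0.324, -0.06], "spin": -0.022, "hand": 10}, {"dp": [0.01, 0.396, -0.06], "spin": -0.03, "hand": 10}, {"dp": [0.01, 0.468, -0.06], "spin": -0.037, "hand": 10}, {"dp": [0.01, 0.54, -0.06], "spin": -0.044, "hand": 10}, {"dp": [0.01, 0.612, -0.06], "spin": -0.05, "hand": 10}, {"dp": [0.01, 0.684, -0.06], "spin": -0.056, "hand": 10}, {"dp": [0.01, 0.744, -0.06], "spin": -0.06, "hand": 10}, {"dp": [0.01, 0.792, -0.06], "spin": -0.063, "hand": 10}, {"dp": [0.01, 0.832, -0.06], "spin": -0.063, "hand": 10}, {"dp": [0.01, 0.864, -0.06], "spin": -0.063, "hand": 10}, {"dp": [0.01, 0.888, -0.06], "spin": -0.063, "hand": 10}, {"dp": [0.01, 0.904, -0.06], "spin": -0.063, "hand": 10}, {"dp": [0.01, 0.904, -0.06], "spin": -0.063, "hand": 10}])

```text
time: 13.9
ee_pos: [0.5767, -0.2666, 0.1106]
eef_rot: [0.997, 0.073, -0.0, 0.0]
ft_force: [-0.4, 0.7, -0.2]
width: 0.015
grip_force: 60.0
```

```bash
cat >> find.py <<'E'
def fit(c,vals): pass
E
python3 - <<'E'
from find import *
s=read_state();Rt=Ro.from_quat(s["eef_rot"]).as_matrix();p=np.array(s["ee_pos"])
im,K,R,o=cam("wrist"); np.savez("w9.npz",im=im,K=K,R=R,o=o); save(im,"w9.png")
m=cv2.inRange(cv2.cvtColor(im,cv2.COLOR_RGB2HSV),(105,110,40),(130,255,255)); ys,xs=np.nonzero(m); print("blue",xs.min(),xs.max(),ys.min(),ys.max())
y0=ys.min()
# far rim edge: topmost blue px by column
cols=np.arange(xs.min()+6,xs.max()-5,4); T=np.array([(c,np.nonzero(m[:,c])[0].min()) for c in cols],float)
t=(onplane(K,R,o,T,.036)-p)@Rt; pf=np.polyfit(t[:,1],t[:,0],1); print("far rim tool x at y=0",pf, "resid",np.abs(np.polyval(pf,t[:,1])-t[:,0]).max())
for r in range(y0+3,y0+40,6):
    x=np.nonzero(m[r])[0]; 
    if len(x): q=(onplane(K,R,o,[(x.min(),r),(x.max()+1,r)],.036)-p)@Rt; print(r,x.min(),x.max(),q[:,:2].round(4).tolist())
for nm,roi in(("side",(200,260,420,420)),("top",(370,150,470,260))):
    for k in("green","lilac"): print(nm,k,blobs(nm,roi,*COL[k],mn=6))
E
```

```text
blue 223 328 194 234
far rim tool x at y=0 [0.07017433 0.00508434] resid 0.010015127089222654
197 240 328 [[0.0044, -0.0315], [0.0045, 0.0496]]
203 223 328 [[-0.0012, -0.0472], [-0.0012, 0.0499]]
209 223 327 [[-0.0069, -0.0475], [-0.0069, 0.0492]]
215 223 327 [[-0.0127, -0.0477], [-0.0126, 0.0495]]
221 223 327 [[-0.0185, -0.048], [-0.0185, 0.0497]]
227 223 326 [[-0.0244, -0.0482], [-0.0243, 0.049]]
233 224 326 [[-0.0303, -0.0475], [-0.0303, 0.0493]]
side green [((np.float64(321.2), np.float64(330.2)), 95, [0.5544, -0.2057])]
side lilac [((np.float64(328.4), np.float64(343.0)), 72, [0.5584, -0.2369])]
top green [((np.float64(425.0), np.float64(205.2)), 25, [0.5418, -0.2698])]
top lilac [((np.float64(434.3), np.float64(203.3)), 13, [0.547, -0.2962])]
```

Request:
carry_out(deltas=[{"dp": [0, 0.004, 0.02], "spin": 0, "hand": 10}, {"dp": [0, 0.004, 0.05], "spin": 0, "hand": 10}, {"dp": [0, 0.004, 0.08], "spin": 0, "hand": 10}, {"dp": [0, 0.004, 0.11], "spin": 0, "hand": 10}, {"dp": [0, 0.004, 0.14], "spin": 0, "hand": 10}, {"dp": [0, 0.004, 0.165], "spin": 0, "hand": 10}, {"dp": [0, 0.004, 0.182], "spin": 0, "hand": 10}, {"dp": [0, 0.004, 0.19], "spin": 0, "hand": 10}, {"dp": [0, 0.004, 0.19], "spin": 0, "hand": 10}])

```text
time: 15.05
ee_pos: [0.5768, -0.2671, 0.0629]
eef_rot: [0.997, 0.073, -0.0, -0.0]
ft_force: [0.3, -0.9, -0.4]
width: 0.015
grip_force: 60.0
```

Request:
carry_out(deltas=[{"dp": [0, 0, 0], "spin": 0, "hand": 10}, {"dp": [0, 0, 0], "spin": 0, "hand": 10}, {"dp": [0, 0, 0], "spin": 0, "hand": 10}, {"dp": [0, 0, -0.02], "spin": 0, "hand": 10}, {"dp": [0, 0, -0.04], "spin": 0, "hand": 10}, {"dp": [0, 0, -0.06], "spin": 0, "hand": 10}, {"dp": [0, 0, -0.06], "spin": 0, "hand": 10}], force=3)

```text
time: 15.75
ee_pos: [0.5774, -0.2675, 0.0793]
eef_rot: [0.997, 0.073, 0.001, 0.0]
ft_force: [-0.9, -1.0, -1.2]
width: 0.0158
grip_force: 3.0
```

```bash
cat > st.py <<'E'
from find import *
import sys
s=read_state(); p=np.array(s["ee_pos"]); print("t",s["time"],p.round(4),"w",round(s["width"],4),"gf",s["grip_force"])
im,K,R,o=cam("wrist"); hs=cv2.cvtColor(im,cv2.COLOR_RGB2HSV)
m=cv2.inRange(hs[120:300,240:310],(5,90,40),(20,255,200)); n,l,st,ce=cv2.connectedComponentsWithStats(m)
if n>1:
    i=1+st[1:,4].argmax(); print("handle blob bbox",st[i]+[240,120,0,0,0])
for nm,roi in(("side",(200,240,420,420)),("top",(320,150,470,300))):
    for k in COL: print(nm,k,blobs(nm,roi,*COL[k],mn=8))
E
python3 st.py
```

```text
t 15.75 [ 0.5774 -0.2675  0.0793] w 0.0158 gf 2.9998089373111725
handle blob bbox [ 260  200   30   60 1507]
side orange [((np.float64(392.3), np.float64(253.4)), 207, [0.7993, -0.015]), ((np.float64(220.4), np.float64(277.0)), 47, [0.3791, -0.0182]), ((np.float64(353.8), np.float64(296.6)), 12, [0.65, -0.1342]), ((np.float64(350.9), np.float64(332.4)), 69, [0.6086, -0.2222])]
side pinkA [((np.float64(274.1), np.float64(277.9)), 16, [0.4963, -0.0444])]
side pinkB []
side green [((np.float64(323.7), np.float64(343.3)), 91, [0.5495, -0.2357])]
side lilac [((np.float64(330.6), np.float64(356.9)), 65, [0.5524, -0.2663])]
top orange [((np.float64(336.9), np.float64(161.6)), 281, [0.6714, -0.0239]), ((np.float64(338.4), np.float64(263.9)), 27, [0.3779, -0.0212])]
top pinkA [((np.float64(349.2), np.float64(222.6)), 12, [0.4939, -0.0543])]
top pinkB []
top green [((np.float64(421.3), np.float64(204.6)), 19, [0.5437, -0.2594])]
top lilac [((np.float64(430.5), np.float64(202.7)), 15, [0.5489, -0.2855])]
```

```bash
cat > tri.py <<'E'
from find import *
s=read_state(); p=np.array(s["ee_pos"]); Rt=Ro.from_quat(s["eef_rot"]).as_matrix(); print("t",s["time"],p.round(4))
S=cam("side");T=cam("top")
def cen(C,lo,hi,roi):
    a,b,c,d=roi; m=cv2.inRange(cv2.cvtColor(C[0],cv2.COLOR_RGB2HSV)[b:d,a:c],lo,hi); n,l,st,ce=cv2.connectedComponentsWithStats(m)
    if n<2: return None
    i=1+st[1:,4].argmax(); return (ce[i]+[a,b],st[i,4]) if st[i,4]>7 else None
for k,rs,rt in(("green",(200,240,420,420),(320,150,470,300)),("lilac",(200,240,420,420),(320,150,470,300)),("orange",(200,260,345,420),(320,180,470,300)),("pinkA",(200,240,420,420),(320,150,470,300))):
    a,b=cen(S,*COL[k],rs),cen(T,*COL[k],rt)
    if a and b:
        X,e=meet((S[3],ray(*S[1:],a[0])[0]),(T[3],ray(*T[1:],b[0])[0])); print(k,X.round(4),"gap",round(e,4),"tool",((X-p)@Rt).round(4))
    else: print(k,a,b)
# handle in side view near the fingers
c=S[1]@(S[2].T@(p-S[3])); u,v=(c[:2]/c[2]).astype(int); 
m=cv2.inRange(cv2.cvtColor(S[0],cv2.COLOR_RGB2HSV)[v-8:v+30,u-25:u+25],(4,90,40),(20,255,200)); ys,xs=np.nonzero(m)
if len(xs)>10: L=cv2.fitLine(np.c_[xs,ys].astype(np.float32),2,0,.01,.01).ravel(); print("handle px",len(xs),"dir",L[:2].round(2),"mean",(xs.mean()+u-25).round(1),(ys.mean()+v-8).round(1),"tcp",u,v)
E
python3 tri.py
```

```text
t 16.3 [ 0.5769 -0.2672  0.0781]
green [ 0.541  -0.2528  0.0354] gap 0.0016 tool [-0.0334 -0.0194  0.0426]
lilac [ 0.5461 -0.2792  0.031 ] gap 0.0004 tool [-0.0322  0.0074  0.0471]
orange [ 0.3786 -0.0209  0.0142] gap 0.0015 tool [-0.1605 -0.2725  0.0638]
pinkA [ 0.4937 -0.0534  0.0199] gap 0.0021 tool [-0.0512 -0.2236  0.0582]
handle px 179 dir [ 0.15 -0.99] mean 350.5 329.7 tcp 348 330
```

Request:
carry_out(deltas=[{"dp": [-0.024, 0, 0], "spin": 0, "hand": 10}, {"dp": [-0.048, 0, 0], "spin": 0, "hand": 10}, {"dp": [-0.065, 0, -0.005], "spin": 0, "hand": 10}, {"dp": [-0.082, 0, -0.01], "spin": 0, "hand": 10}, {"dp": [-0.1, 0, -0.018], "spin": 0, "hand": 10}, {"dp": [-0.12, 0, -0.03], "spin": 0, "hand": 10}, {"dp": [-0.14, 0, -0.04], "spin": 0, "hand": 10}, {"dp": [-0.157, 0, -0.051], "spin": 0, "hand": 10}, {"dp": [-0.157, 0, -0.051], "spin": 0, "hand": 10}])

```text
time: 17.3
ee_pos: [0.5377, -0.2734, 0.0915]
eef_rot: [0.997, 0.072, 0.0, 0.0]
ft_force: [0.4, 0.7, -1.4]
width: 0.0162
grip_force: 3.0
```

```bash
python3 tri.py; python3 - <<'E'
from h import *
print(read_state()["ft_force"])
E
```

```text
t 17.3 [ 0.5377 -0.2734  0.0915]
green (array([314.40816327, 343.87755102]), np.int32(98)) None
lilac (array([321.86111111, 357.70833333]), np.int32(72)) None
orange [ 0.3786 -0.021   0.014 ] gap 0.0015 tool [-0.121  -0.2728  0.0772]
pinkA [ 0.4935 -0.0527  0.0201] gap 0.0017 tool [-0.0118 -0.2248  0.0712]
handle px 117 dir [0.45 0.89] mean 336.2 329.8 tcp 328 331
[-0.11895668  0.75188579 -1.07984819]
```

Request:
carry_out(deltas=[{"dp": [-0.03, 0, -0.012], "spin": 0, "hand": 10}, {"dp": [-0.06, 0, -0.022], "spin": 0, "hand": 10}, {"dp": [-0.06, 0, -0.022], "spin": 0, "hand": 10}, {"dp": [-0.02, 0, -0.022], "spin": 0, "hand": 10}, {"dp": [0.04, 0, -0.022], "spin": 0, "hand": 10}, {"dp": [0.08, 0, -0.022], "spin": 0, "hand": 10}, {"dp": [0.1, 0, -0.022], "spin": 0, "hand": 10}, {"dp": [0.1, 0, -0.022], "spin": 0, "hand": 10}])

```text
time: 18.2
ee_pos: [0.5635, -0.2687, 0.096]
eef_rot: [0.997, 0.073, -0.0, -0.0]
ft_force: [0.6, -0.1, -0.5]
width: 0.0161
grip_force: 3.0
```

```bash
python3 tri.py; python3 - <<'E'
from find import *
for k in("green","lilac"): print(k,blobs("side",(200,240,420,420),*COL[k]),blobs("top",(370,150,470,290),*COL[k],mn=3))
E
```

```text
t 18.2 [ 0.5635 -0.2687  0.096 ]
green [ 0.5015 -0.2594  0.0221] gap 0.0021 tool [-0.06   -0.0182  0.074 ]
lilac [ 0.5041 -0.2857  0.0223] gap 0.003 tool [-0.0612  0.0082  0.0737]
orange [ 0.3785 -0.021   0.0138] gap 0.0012 tool [-0.1468 -0.272   0.0824]
pinkA [ 0.4938 -0.0534  0.0205] gap 0.0021 tool [-0.0374 -0.2231  0.0756]
handle px 117 dir [0.57 0.82] mean 353.1 321.8 tcp 342 324
green [((np.float64(303.0), np.float64(354.9)), 78, [0.5051, -0.2522])] [((np.float64(423.0), np.float64(219.2)), 27, [0.5018, -0.2621])]
lilac [((np.float64(308.9), np.float64(367.3)), 74, [0.5085, -0.2787])] [((np.float64(432.4), np.float64(218.5)), 39, [0.5036, -0.2886])]
```

Request:
carry_out(deltas=[{"dp": [0, 0, -0.13], "spin": 0, "hand": 10}, {"dp": [0, 0, -0.26], "spin": 0, "hand": 10}, {"dp": [-0.03, -0.1, -0.26], "spin": -0.03, "hand": 10}, {"dp": [-0.08, -0.25, -0.26], "spin": -0.07, "hand": 10}, {"dp": [-0.13, -0.4, -0.26], "spin": -0.11, "hand": 10}, {"dp": [-0.18, -0.58, -0.26], "spin": -0.15, "hand": 10}, {"dp": [-0.214, -0.726, -0.26], "spin": -0.2, "hand": 10}, {"dp": [-0.214, -0.726, -0.26], "spin": -0.2, "hand": 10}], force=10)

```text
time: 19.3
ee_pos: [0.4823, -0.0926, 0.162]
eef_rot: [0.924, 0.383, 0.0, 0.0]
ft_force: [0.3, -0.0, -0.9]
width: 0.0156
grip_force: 10.0
```

```bash
cat > to.py <<'E'
from h import *
import sys
x,y,z,a=map(float,sys.argv[1:5]); s=read_state(); p=np.array(s["ee_pos"]); Rt=Ro.from_quat(s["eef_rot"]).as_matrix()
cur=np.degrees(np.arctan2(Rt[1,0],Rt[0,0])); d=((np.array([x,y,z])-p)@Rt)/.25
print("t",round(s["time"],2),"p",p.round(4),"yaw",cur.round(2),"dp",d.round(4),"spin",round(-(a-cur)/180,4),"j",s["joint_positions"].round(2))
E
python3 to.py .405 .076 .155 84
```

```text
t 19.3 p [ 0.4823 -0.0926  0.162 ] yaw 45.0 dp [ 0.2581 -0.6956  0.0278] spin -0.2167 j [ 0.5   0.08 -0.41  1.82  0.03  1.25 -0.71]
```

Request:
carry_out(deltas=[{"dp": [0.06, -0.16, 0], "spin": -0.05, "hand": 10}, {"dp": [0.12, -0.33, 0], "spin": -0.09, "hand": 10}, {"dp": [0.19, -0.5, 0], "spin": -0.13, "hand": 10}, {"dp": [0.258, -0.696, 0.03], "spin": -0.17, "hand": 10}, {"dp": [0.258, -0.696, 0.1], "spin": -0.217, "hand": 10}, {"dp": [0.258, -0.696, 0.2], "spin": -0.217, "hand": 10}, {"dp": [0.258, -0.696, 0.27], "spin": -0.217, "hand": 10}, {"dp": [0.258, -0.696, 0.3], "spin": -0.217, "hand": 10}, {"dp": [0.258, -0.696, 0.3], "spin": -0.217, "hand": 10}])

```text
time: 20.2
ee_pos: [0.4076, 0.0717, 0.0859]
eef_rot: [0.747, 0.665, -0.0, -0.0]
ft_force: [-1.0, -0.6, -1.1]
width: 0.016
grip_force: 10.0
```

```bash
python3 to.py .41 .13 .051 84; python3 tri.py
```

```text
t 20.2 p [0.4076 0.0717 0.0859] yaw 83.37 dp [ 0.2328 -0.0172  0.1395] spin -0.0035 j [ 0.33 -0.02 -0.6   2.08 -0.01  1.08 -0.38]
t 20.2 [0.4076 0.0717 0.0859]
green [ 0.5012 -0.2594  0.0221] gap 0.0026 tool [-0.3181  0.1313  0.0637]
lilac [ 0.5042 -0.2857  0.0222] gap 0.003 tool [-0.3438  0.1373  0.0636]
orange (array([220.95918367, 277.12244898]), np.int32(49)) None
pinkA [ 0.4934 -0.0537  0.021 ] gap 0.0015 tool [-0.1146  0.0998  0.0647]
handle px 212 dir [ 1. -0.] mean 235.7 219.9 tcp 227 225
```

Request:
carry_out(deltas=[{"dp": [0, 0, 0.01], "spin": 0, "hand": 10}, {"dp": [0.033, 0, 0.025], "spin": 0, "hand": 10}, {"dp": [0.068, 0, 0.038], "spin": 0, "hand": 10}, {"dp": [0.1, 0, 0.055], "spin": 0, "hand": 10}, {"dp": [0.132, 0, 0.074], "spin": 0, "hand": 10}, {"dp": [0.162, 0, 0.096], "spin": 0, "hand": 10}, {"dp": [0.19, 0, 0.121], "spin": 0, "hand": 10}, {"dp": [0.216, 0, 0.139], "spin": 0, "hand": 10}, {"dp": [0.216, 0, 0.143], "spin": 0, "hand": 10}, {"dp": [0.216, 0, 0.143], "spin": 0, "hand": 10}], force=4)

```text
time: 21.3
ee_pos: [0.4138, 0.1254, 0.0501]
eef_rot: [0.747, 0.665, -0.001, -0.0]
ft_force: [-0.6, 0.5, -0.2]
width: 0.016
grip_force: 4.0
```

```bash
python3 tri.py|tail -1; python3 to.py .41 .13 .051 84; cat > wr.py <<'E'
from find import *
im,K,R,o=cam("wrist"); hs=cv2.cvtColor(im,cv2.COLOR_RGB2HSV)
m=cv2.inRange(hs[120:260,240:310],(5,90,40),(20,255,200)); ys,xs=np.nonzero(m); print("handle top v",ys.min()+120,"u",xs.min()+240,xs.max()+240)
# back wall rear top edge: strong horizontal edge columns beside the handle
g=cv2.cvtColor(im,cv2.COLOR_RGB2GRAY).astype(int)
for u in(245,252,300,307): c=g[190:235,u]; print(u,c[::2].tolist())
E
python3 wr.py
```

```text
handle px 235 dir [ 1.   -0.05] mean 235.7 220.5 tcp 228 225
t 21.4 p [0.4138 0.1248 0.0502] yaw 83.37 dp [ 0.019  -0.0176 -0.003 ] spin -0.0035 j [ 0.25  0.09 -0.66  2.07  0.07  1.   -0.56]
handle top v 197 u 260 290
245 [193, 191, 191, 194, 210, 208, 199, 191, 190, 191, 189, 155, 156, 155, 154, 157, 196, 194, 126, 128, 123, 122, 63]
252 [192, 193, 209, 207, 205, 188, 186, 186, 191, 195, 190, 154, 152, 153, 157, 152, 198, 196, 154, 153, 151, 153, 126]
300 [193, 192, 211, 214, 212, 191, 190, 192, 191, 195, 197, 154, 157, 154, 155, 155, 195, 195, 153, 149, 149, 142, 60]
307 [191, 210, 209, 211, 215, 201, 199, 197, 196, 196, 197, 157, 157, 155, 157, 156, 195, 196, 151, 148, 147, 147, 150]
```

```bash
cat > pose.py <<'E'
from h import *
from scipy.optimize import least_squares
# handle bottom-rear, back wall bottom, back wall top -> image rows (camera in tool axes)
c=get_calibration("wrist"); M=np.array(c["mount"]); Mi=np.linalg.inv(M)
P=np.array([[55,28],[35,0],[35,28.]])*1e-3
def rows(q):
    th,gx,gz=q  # tilt front-down, TCP location in scoop frame
    d=P-[gx,gz]; 
    # scoop frame z up; tool z down. front-down tilt: front(-x) goes down
    X=d[:,0]*np.cos(th)-d[:,1]*np.sin(th)*-1*-1; Z=d[:,0]*np.sin(th)+d[:,1]*np.cos(th)
    t=np.c_[X,np.zeros(3),-Z,np.ones(3)]@Mi.T; return c["fy"]*t[:,1]/t[:,2]+c["cy"]
def pose(v):
    r=least_squares(lambda q:rows(q)-v,[0,.045,.051],x_scale=[.1,.01,.01]); return np.degrees(r.x[0]).round(1),(r.x[1:]*1e3).round(1),r.cost
print("expected level",rows([0,.0447,.051]).round(1))
print("m5",pose(np.array([205,219.2,229.5]))); print("now",pose(np.array([197,211,222.])))
E
python3 pose.py
```

```text
expected level [205.7 219.9 231.1]
m5 (np.float64(-0.5), array([46.3, 60. ]), np.float64(4.0389678347315804e-28))
now (np.float64(1.8), array([39.9, 55.9]), np.float64(4.0389678347315804e-28))
```

Request:
carry_out(deltas=[{"dp": [0, 0, 0], "spin": 0, "hand": 40}, {"dp": [0, 0, 0], "spin": 0, "hand": 40}, {"dp": [0.01, 0, -0.004], "spin": 0, "hand": 40}, {"dp": [0.02, 0, -0.004], "spin": 0, "hand": 40}, {"dp": [0.02, 0, -0.004], "spin": 0, "hand": 10}, {"dp": [0.02, 0, -0.004], "spin": 0, "hand": 10}, {"dp": [0.02, 0, -0.004], "spin": 0, "hand": 10}, {"dp": [0.02, 0, -0.004], "spin": 0, "hand": 10}, {"dp": [0.02, 0, -0.004], "spin": 0, "hand": 10}], force=60)

```text
time: 22.35
ee_pos: [0.4147, 0.1306, 0.0515]
eef_rot: [0.747, 0.665, -0.0, 0.0]
ft_force: [0.5, 0.9, -0.3]
width: 0.0151
grip_force: 60.0
```

```bash
cat > wr.py <<'E'
from find import *
import pose as P
im,K,R,o=cam("wrist"); g=cv2.cvtColor(im,cv2.COLOR_RGB2GRAY).astype(int)
m=cv2.inRange(cv2.cvtColor(im,cv2.COLOR_RGB2HSV)[120:260,262:288],(5,90,40),(20,255,200)); h=120+int(np.nonzero(m.sum(1)>10*255)[0].min())
c=np.median(g[190:236][:,[244,248,252,300,304,308]],1); d=np.diff(c); b=190+int(d.argmin())+1
t=b+5+int(d[b-190+4:b-190+16].argmax()); print("rows",h,b,t,P.pose(np.array([h,b,t],float)))
E
python3 wr.py|tail -1; python3 to.py .385 .079 .052 87
```

```text
now (np.float64(1.8), array([39.9, 55.9]), np.float64(4.0389678347315804e-28))
t 22.4 p [0.4147 0.1306 0.0515] yaw 83.41 dp [-0.2187 -0.0943 -0.0018] spin -0.02 j [ 0.24  0.09 -0.67  2.07  0.07  1.   -0.58]Traceback (most recent call last):
  File "wr.py", line 6, in <module>
    t=b+5+int(d[b-190+4:b-190+16].argmax()); print("rows",h,b,t,P.pose(np.array([h,b,t],float)))
              ~~~~~~~~~~~~~~~~~~~~~~~~~~^^
ValueError: attempt to get argmax of an empty sequence
```

Request:
carry_out(deltas=[{"dp": [0, -0.02, -0.012], "spin": 0, "hand": 10}, {"dp": [-0.04, -0.05, -0.012], "spin": 0, "hand": 10}, {"dp": [-0.1, -0.074, -0.012], "spin": 0, "hand": 10}, {"dp": [-0.16, -0.074, -0.008], "spin": 0, "hand": 10}, {"dp": [-0.18, -0.074, 0.002], "spin": 0, "hand": 10}, {"dp": [-0.18, -0.074, 0.002], "spin": 0, "hand": 10}])

```text
time: 23.0
ee_pos: [0.3915, 0.0881, 0.0515]
eef_rot: [0.747, 0.665, 0.0, 0.0]
ft_force: [-0.8, -0.5, 1.7]
width: 0.0147
grip_force: 60.0
```

```bash
python3 tri.py; python3 to.py .36 -.20 .051 83.4; python3 - <<'E'
from find import *
print(read_state()["ft_force"].round(1)); print(blobs("side",(190,260,345,420),*COL["orange"]))
E
```

```text
t 23.0 [0.3915 0.0881 0.0515]
green [ 0.5012 -0.2594  0.0221] gap 0.0026 tool [-0.3325  0.1492  0.0294]
lilac [ 0.5041 -0.2856  0.0219] gap 0.0031 tool [-0.3582  0.1551  0.0295]
orange [ 0.3788 -0.0249  0.0167] gap 0.0015 tool [-0.1137  0.0004  0.0347]
pinkA [ 0.4938 -0.0528  0.02  ] gap 0.0023 tool [-0.1281  0.118   0.0315]
handle px 73 dir [0.05 1.  ] mean 220.2 233.1 tcp 220 234
t 23.1 p [0.3915 0.0885 0.0514] yaw 83.41 dp [-1.1607  0.0071  0.0015] spin 0.0001 j [ 0.3   0.   -0.63  2.15  0.    0.99 -0.44]
[ 0.  -0.4  3.8]
[((np.float64(220.8), np.float64(277.4)), 45, [0.3799, -0.0196])]
```

Request:
carry_out(deltas=[{"dp": [-0.02, 0, 0], "spin": 0, "hand": 10}, {"dp": [-0.04, 0, 0], "spin": 0, "hand": 10}, {"dp": [-0.06, 0, 0], "spin": 0, "hand": 10}, {"dp": [-0.08, 0, 0], "spin": 0, "hand": 10}, {"dp": [-0.1, 0, 0], "spin": 0, "hand": 10}, {"dp": [-0.12, 0, 0], "spin": 0, "hand": 10}, {"dp": [-0.145, 0, 0], "spin": 0, "hand": 10}, {"dp": [-0.17, 0, 0], "spin": 0, "hand": 10}, {"dp": [-0.2, 0, 0], "spin": 0, "hand": 10}, {"dp": [-0.23, 0, 0], "spin": 0, "hand": 10}, {"dp": [-0.26, 0, 0], "spin": 0, "hand": 10}, {"dp": [-0.285, 0, 0], "spin": 0, "hand": 10}, {"dp": [-0.3, 0, 0], "spin": 0, "hand": 10}, {"dp": [-0.3, 0, 0], "spin": 0, "hand": 10}])

```text
time: 24.55
ee_pos: [0.3831, 0.0131, 0.0514]
eef_rot: [0.747, 0.665, 0.0, 0.0]
ft_force: [0.2, 1.1, 6.0]
width: 0.0154
grip_force: 60.0
```

```bash
python3 tri.py|grep -E "^t|orange"; python3 to.py .36 -.20 .051 83.4
```

```text
t 24.55 [0.3831 0.0131 0.0514]
orange (array([203.93877551, 296.18367347]), np.int32(49)) None
t 24.65 p [0.3831 0.0132 0.0515] yaw 83.39 dp [-0.8576  0.0063  0.002 ] spin -0.0 j [ 0.4  -0.05 -0.53  2.19 -0.03  0.99 -0.23]
```

```bash
cat > or.py <<'E'
from find import *
s=read_state(); p=np.array(s["ee_pos"]); Rt=Ro.from_quat(s["eef_rot"]).as_matrix()
for n,roi in(("side",(120,250,345,420)),("top",(330,240,500,400))):
    im,K,R,o=cam(n); 
    for uv,a,_ in blobs(n,roi,*COL["orange"],mn=6): X=onplane(K,R,o,uv,.0145)[0]; print(n,uv,a,X.round(4)[:2],"tool",((X-p)@Rt).round(4)[:2])
E
python3 or.py
```

```text
side (np.float64(219.5), np.float64(255.6)) 37 [0.3837 0.0547] tool [ 0.0414 -0.0043]
side (np.float64(337.9), np.float64(254.7)) 61 [0.6643 0.0032] tool [0.0225 0.2805]
side (np.float64(202.5), np.float64(299.3)) 54 [ 0.3366 -0.0817] tool [-0.0995 -0.0354]
```

Request:
carry_out(deltas=[{"dp": [-0.02, 0, 0], "spin": 0, "hand": 10}, {"dp": [-0.04, 0, 0], "spin": 0, "hand": 10}, {"dp": [-0.065, 0, 0], "spin": 0, "hand": 10}, {"dp": [-0.09, 0, 0], "spin": 0, "hand": 10}, {"dp": [-0.12, 0, 0], "spin": 0, "hand": 10}, {"dp": [-0.15, 0, 0], "spin": 0, "hand": 10}, {"dp": [-0.18, 0, 0], "spin": 0, "hand": 10}, {"dp": [-0.21, 0, 0], "spin": 0, "hand": 10}, {"dp": [-0.24, 0, 0], "spin": 0, "hand": 10}, {"dp": [-0.27, 0, 0], "spin": 0, "hand": 10}, {"dp": [-0.295, 0, 0], "spin": 0, "hand": 10}, {"dp": [-0.315, 0, 0], "spin": 0, "hand": 10}, {"dp": [-0.32, 0, 0], "spin": 0, "hand": 10}])

```text
time: 26.15
ee_pos: [0.3739, -0.0661, 0.0515]
eef_rot: [0.747, 0.665, 0.001, 0.0]
ft_force: [0.4, 6.2, 8.4]
width: 0.0151
grip_force: 60.0
```

```bash
python3 or.py; python3 to.py .36 -.20 .051 83.4
```

```text
side (np.float64(338.8), np.float64(255.0)) 53 [0.6661 0.0017] tool [0.1009 0.2824]
side (np.float64(217.1), np.float64(260.7)) 35 [0.3765 0.0369] tool [ 0.1025 -0.0093]
side (np.float64(218.4), np.float64(279.0)) 51 [ 0.3741 -0.0266] tool [ 0.0392 -0.0044]
side (np.float64(196.9), np.float64(315.4)) 56 [ 0.3235 -0.1234] tool [-0.0628 -0.0435]
t 26.35 p [ 0.3739 -0.0662  0.0515] yaw 83.4 dp [-0.5382  0.0063  0.0018] spin 0.0 j [ 0.49 -0.06 -0.42  2.2  -0.03  0.99 -0.03]
```

```bash
python3 or.py; python3 or.py|tail -1; python3 or.py
```

```text
side (np.float64(338.5), np.float64(254.7)) 53 [0.6658 0.0029] tool [0.1021 0.282 ]
side (np.float64(217.0), np.float64(261.0)) 36 [0.3762 0.0358] tool [ 0.1016 -0.0095]
side (np.float64(218.7), np.float64(278.8)) 59 [ 0.3748 -0.0261] tool [ 0.0399 -0.0038]
side (np.float64(197.0), np.float64(315.2)) 54 [ 0.3237 -0.123 ] tool [-0.0622 -0.0434]
side (np.float64(196.9), np.float64(315.3)) 55 [ 0.3235 -0.1232] tool [-0.0624 -0.0435]
side (np.float64(338.6), np.float64(255.1)) 55 [0.6655 0.0014] tool [0.1006 0.2819]
side (np.float64(216.9), np.float64(260.8)) 33 [0.376  0.0366] tool [ 0.1023 -0.0097]
side (np.float64(218.4), np.float64(278.9)) 53 [ 0.3741 -0.0263] tool [ 0.0396 -0.0044]
side (np.float64(197.0), np.float64(315.2)) 54 [ 0.3237 -0.123 ] tool [-0.0622 -0.0433]
```

```bash
python3 to.py .358 -.064 .0515 5.7
```

```text
t 26.95 p [ 0.3739 -0.0661  0.0515] yaw 83.4 dp [ 0.0011 -0.0641 -0.0003] spin 0.4317 j [ 0.49 -0.06 -0.42  2.2  -0.03  0.99 -0.03]
```

Request:
carry_out(deltas=[{"dp": [0, 0, -0.08], "spin": 0, "hand": 10}, {"dp": [0, 0, -0.16], "spin": 0, "hand": 10}, {"dp": [0, 0, -0.16], "spin": 0.05, "hand": 10}, {"dp": [0, 0, -0.16], "spin": 0.1, "hand": 10}, {"dp": [0, 0, -0.16], "spin": 0.145, "hand": 10}, {"dp": [0, -0.02, -0.16], "spin": 0.19, "hand": 10}, {"dp": [0, -0.04, -0.16], "spin": 0.235, "hand": 10}, {"dp": [0, -0.06, -0.16], "spin": 0.28, "hand": 10}, {"dp": [0, -0.06, -0.16], "spin": 0.325, "hand": 10}, {"dp": [0, -0.06, -0.16], "spin": 0.37, "hand": 10}, {"dp": [0, -0.06, -0.16], "spin": 0.41, "hand": 10}, {"dp": [0, -0.06, -0.12], "spin": 0.432, "hand": 10}, {"dp": [0, -0.06, -0.07], "spin": 0.432, "hand": 10}, {"dp": [0, -0.06, -0.02], "spin": 0.432, "hand": 10}, {"dp": [0, -0.06, -0.002], "spin": 0.432, "hand": 10}, {"dp": [0, -0.06, 0], "spin": 0.432, "hand": 10}])

```text
time: 28.55
ee_pos: [0.3587, -0.0643, 0.0512]
eef_rot: [0.999, 0.049, 0.0, -0.0]
ft_force: [-0.6, 0.8, 7.6]
width: 0.015
grip_force: 60.0
```

```bash
python3 or.py; python3 to.py .358 -.064 .0515 5.7
```

```text
side (np.float64(338.5), np.float64(255.0)) 54 [0.6654 0.0018] tool [ 0.3117 -0.0356]
side (np.float64(212.7), np.float64(283.1)) 30 [ 0.3608 -0.0372] tool [ 0.0047 -0.0268]
side (np.float64(175.1), np.float64(319.0)) 49 [ 0.2817 -0.1243] tool [-0.0826  0.0521]
t 28.75 p [ 0.3584 -0.0644  0.0513] yaw 5.64 dp [-0.0016 -0.0017 -0.0008] spin -0.0003 j [ 0.6  -0.1  -0.52  2.23 -0.06  0.99 -1.36]
```

```bash
python3 or.py|tail -1; python3 to.py .3126 -.058 .052 18
```

```text
side (np.float64(175.1), np.float64(319.0)) 49 [ 0.2817 -0.1243] tool [-0.0823  0.0521]
t 28.95 p [ 0.3586 -0.0643  0.0513] yaw 5.65 dp [-0.1807 -0.0432 -0.0029] spin -0.0686 j [ 0.6  -0.1  -0.52  2.23 -0.06  0.99 -1.36]
```

Request:
carry_out(deltas=[{"dp": [0, 0, -0.06], "spin": 0, "hand": 10}, {"dp": [-0.04, -0.02, -0.1], "spin": -0.02, "hand": 10}, {"dp": [-0.1, -0.043, -0.1], "spin": -0.04, "hand": 10}, {"dp": [-0.15, -0.043, -0.1], "spin": -0.069, "hand": 10}, {"dp": [-0.181, -0.043, -0.1], "spin": -0.069, "hand": 10}, {"dp": [-0.181, -0.043, -0.06], "spin": -0.069, "hand": 10}, {"dp": [-0.181, -0.043, -0.02], "spin": -0.069, "hand": 10}, {"dp": [-0.181, -0.043, -0.003], "spin": -0.069, "hand": 10}, {"dp": [-0.181, -0.043, -0.003], "spin": -0.069, "hand": 10}])

```text
time: 29.85
ee_pos: [0.3131, -0.0576, 0.0514]
eef_rot: [0.988, 0.157, 0.0, -0.0]
ft_force: [-0.7, -0.5, 2.7]
width: 0.015
grip_force: 60.0
```

```bash
python3 or.py|tail -1; python3 to.py .3126 -.058 .052 18
```

```text
side (np.float64(174.8), np.float64(318.6)) 57 [ 0.2811 -0.1231] tool [-0.0508  0.0524]
t 30.05 p [ 0.3125 -0.0578  0.0515] yaw 18.05 dp [ 0.0001  0.0008 -0.0018] spin 0.0003 j [ 0.58 -0.22 -0.48  2.33 -0.12  1.01 -1.09]
```

Request:
carry_out(deltas=[{"dp": [0, 0.015, -0.002], "spin": 0, "hand": 10}, {"dp": [0, 0.03, -0.002], "spin": 0, "hand": 10}, {"dp": [0, 0.045, -0.002], "spin": 0, "hand": 10}, {"dp": [0, 0.065, -0.002], "spin": 0, "hand": 10}, {"dp": [0, 0.09, -0.002], "spin": 0, "hand": 10}, {"dp": [0, 0.115, -0.002], "spin": 0, "hand": 10}, {"dp": [0, 0.14, -0.002], "spin": 0, "hand": 10}, {"dp": [0, 0.165, -0.002], "spin": 0, "hand": 10}, {"dp": [0, 0.19, -0.002], "spin": 0, "hand": 10}, {"dp": [0, 0.215, -0.002], "spin": 0, "hand": 10}])

```text
time: 31.05
ee_pos: [0.3292, -0.1096, 0.0523]
eef_rot: [0.988, 0.157, -0.0, 0.0]
ft_force: [-0.1, -0.9, -0.9]
width: 0.0148
grip_force: 60.0
```

```bash
python3 or.py|tail -1; python3 to.py .3126 -.058 .052 18
```

```text
side (np.float64(182.7), np.float64(336.9)) 63 [ 0.2957 -0.171 ] tool [-0.0509  0.048 ]
t 31.25 p [ 0.329  -0.109   0.0523] yaw 18.06 dp [ 0.0007 -0.2143  0.0011] spin 0.0003 j [ 0.63 -0.14 -0.41  2.27 -0.07  1.   -1.  ]
```

Request:
carry_out(deltas=[{"dp": [0, 0.02, 0], "spin": 0, "hand": 10}, {"dp": [0, 0.04, 0], "spin": 0, "hand": 10}, {"dp": [0, 0.065, 0], "spin": 0, "hand": 10}, {"dp": [0, 0.09, 0], "spin": 0, "hand": 10}, {"dp": [0, 0.12, 0], "spin": 0, "hand": 10}, {"dp": [0, 0.15, 0], "spin": 0, "hand": 10}, {"dp": [0, 0.18, 0], "spin": 0, "hand": 10}, {"dp": [0, 0.21, 0], "spin": 0, "hand": 10}, {"dp": [0, 0.24, 0], "spin": 0, "hand": 10}, {"dp": [0, 0.265, 0], "spin": 0, "hand": 10}, {"dp": [0, 0.285, 0], "spin": 0, "hand": 10}, {"dp": [0, 0.3, 0], "spin": 0, "hand": 10}])

```text
time: 32.45
ee_pos: [0.3525, -0.1807, 0.0523]
eef_rot: [0.988, 0.157, -0.0, 0.0]
ft_force: [0.3, -0.5, -1.2]
width: 0.015
grip_force: 60.0
```

```bash
python3 or.py|tail -1; python3 to.py .3126 -.058 .052 18
```

```text
side (np.float64(196.9), np.float64(367.1)) 78 [ 0.3189 -0.2408] tool [-0.0506  0.0467]
t 32.65 p [ 0.3523 -0.1802  0.0523] yaw 18.07 dp [ 0.0006 -0.5139  0.0012] spin 0.0004 j [ 0.7  -0.02 -0.33  2.17 -0.01  0.99 -0.89]
```

Request:
carry_out(deltas=[{"dp": [0, 0.02, 0], "spin": 0, "hand": 10}, {"dp": [0, 0.04, 0], "spin": 0, "hand": 10}, {"dp": [0, 0.065, 0], "spin": 0, "hand": 10}, {"dp": [0, 0.09, 0], "spin": 0, "hand": 10}, {"dp": [0, 0.115, 0], "spin": 0, "hand": 10}, {"dp": [0, 0.135, 0], "spin": 0, "hand": 10}, {"dp": [0, 0.15, 0], "spin": 0, "hand": 10}, {"dp": [0, 0.16, 0], "spin": 0, "hand": 10}])

```text
time: 33.45
ee_pos: [0.3648, -0.2187, 0.0523]
eef_rot: [0.988, 0.157, -0.0, -0.0]
ft_force: [-0.6, 0.8, -1.3]
width: 0.0151
grip_force: 60.0
```

Request:
carry_out(deltas=[{"dp": [0, -0.02, 0], "spin": 0, "hand": 10}, {"dp": [0, -0.05, -0.04], "spin": 0, "hand": 10}, {"dp": [0, -0.08, -0.1], "spin": 0, "hand": 10}, {"dp": [0, -0.08, -0.14], "spin": 0, "hand": 10}])

```text
time: 33.85
ee_pos: [0.3587, -0.1982, 0.0888]
eef_rot: [0.987, 0.158, 0.0, 0.0]
ft_force: [0.5, -0.5, 0.0]
width: 0.0151
grip_force: 60.0
```

```bash
python3 or.py|grep -v "^side (np.float64(33"; python3 to.py .24 -.29 .09 188.3
```

```text
side (np.float64(217.2), np.float64(318.1)) 62 [ 0.3621 -0.1383] tool [ 0.0219 -0.0559]
side (np.float64(205.2), np.float64(385.7)) 80 [ 0.3308 -0.2787] tool [-0.0516  0.0677]
t 34.05 p [ 0.3587 -0.1995  0.0875] yaw 18.07 dp [-0.5636  0.1968 -0.0101] spin -0.9457 j [ 0.71 -0.04 -0.31  2.1  -0.01  1.08 -0.84]
```

Request:
carry_out(deltas=[{"dp": [-0.06, 0.02, 0], "spin": -0.047, "hand": 10}, {"dp": [-0.12, 0.04, 0], "spin": -0.094, "hand": 10}, {"dp": [-0.18, 0.06, 0], "spin": -0.141, "hand": 10}, {"dp": [-0.25, 0.08, 0], "spin": -0.188, "hand": 10}, {"dp": [-0.32, 0.1, 0], "spin": -0.235, "hand": 10}, {"dp": [-0.39, 0.12, 0], "spin": -0.282, "hand": 10}, {"dp": [-0.46, 0.14, 0], "spin": -0.329, "hand": 10}, {"dp": [-0.52, 0.16, 0], "spin": -0.376, "hand": 10}, {"dp": [-0.57, 0.181, 0], "spin": -0.423, "hand": 10}, {"dp": [-0.605, 0.181, 0], "spin": -0.47, "hand": 10}, {"dp": [-0.605, 0.181, 0], "spin": -0.517, "hand": 10}, {"dp": [-0.605, 0.181, 0], "spin": -0.564, "hand": 10}, {"dp": [-0.605, 0.181, 0], "spin": -0.611, "hand": 10}, {"dp": [-0.605, 0.181, 0], "spin": -0.658, "hand": 10}, {"dp": [-0.605, 0.181, 0], "spin": -0.705, "hand": 10}, {"dp": [-0.605, 0.181, 0], "spin": -0.752, "hand": 10}, {"dp": [-0.605, 0.181, 0], "spin": -0.799, "hand": 10}, {"dp": [-0.605, 0.181, 0], "spin": -0.846, "hand": 10}, {"dp": [-0.605, 0.181, 0], "spin": -0.893, "hand": 10}, {"dp": [-0.605, 0.181, 0], "spin": -0.933, "hand": 10}])

```text
time: 36.05
ee_pos: [0.2284, -0.2891, 0.0867]
eef_rot: [-0.055, 0.998, 0.0, -0.0]
ft_force: [-0.2, -0.3, -1.2]
width: 0.0147
grip_force: 60.0
```

```bash
python3 or.py|grep -v "^side (np.float64(33"; python3 to.py .2289 -.2894 .0515 186
```

```text
side (np.float64(137.7), np.float64(332.6)) 7 [ 0.2136 -0.1441] tool [-0.0014  0.1457]
side (np.float64(131.5), np.float64(381.8)) 12 [ 0.2125 -0.2469] tool [0.0111 0.0437]
side (np.float64(205.4), np.float64(385.9)) 70 [ 0.3311 -0.2791] tool [-0.1032 -0.0015]
side (np.float64(125.3), np.float64(386.2)) 6 [ 0.2034 -0.253 ] tool [0.0207 0.0386]
t 36.25 p [ 0.2286 -0.2891  0.0869] yaw -174.21 dp [-0.0012 -0.0014  0.1418] spin -2.0012 j [ 0.68 -0.16  0.09  2.21  0.02  1.09  2.43]
```

Request:
carry_out(deltas=[{"dp": [0, 0, 0.04], "spin": 0, "hand": 10}, {"dp": [0, 0, 0.08], "spin": 0, "hand": 10}, {"dp": [0, 0, 0.12], "spin": 0, "hand": 10}, {"dp": [0, 0, 0.138], "spin": 0, "hand": 10}, {"dp": [0, 0, 0.143], "spin": 0, "hand": 10}, {"dp": [-0.015, 0, 0.143], "spin": 0, "hand": 10}, {"dp": [-0.03, 0, 0.143], "spin": 0, "hand": 10}, {"dp": [-0.045, 0, 0.143], "spin": 0, "hand": 10}, {"dp": [-0.065, 0, 0.143], "spin": 0, "hand": 10}, {"dp": [-0.085, 0, 0.143], "spin": 0, "hand": 10}, {"dp": [-0.11, 0, 0.143], "spin": 0, "hand": 10}, {"dp": [-0.135, 0, 0.143], "spin": 0, "hand": 10}, {"dp": [-0.16, 0, 0.143], "spin": 0, "hand": 10}])

```text
time: 37.55
ee_pos: [0.2692, -0.285, 0.0516]
eef_rot: [-0.053, 0.999, -0.0, 0.0]
ft_force: [-1.0, -0.9, -0.0]
width: 0.0153
grip_force: 60.0
```

```bash
python3 or.py|grep -v "^side (np.float64(33"; python3 to.py .2289 -.2894 .0515 186
```

```text
side (np.float64(125.1), np.float64(356.8)) 8 [ 0.1968 -0.1945] tool [0.0626 0.0976]
side (np.float64(218.5), np.float64(382.2)) 65 [ 0.3527 -0.2768] tool [-0.0838 -0.0006]
side (np.float64(162.3), np.float64(391.0)) 27 [ 0.2625 -0.274 ] tool [0.0055 0.0117]
t 37.75 p [ 0.2687 -0.285   0.0515] yaw -173.97 dp [ 0.1601 -0.0008 -0.    ] spin -1.9998 j [ 0.64 -0.05  0.05  2.2   0.    0.99  2.37]
```

Request:
carry_out(deltas=[{"dp": [-0.015, 0, 0.003], "spin": 0, "hand": 10}, {"dp": [-0.035, 0, 0.004], "spin": 0, "hand": 10}, {"dp": [-0.06, 0, 0.004], "spin": 0, "hand": 10}, {"dp": [-0.085, 0, 0.004], "spin": 0, "hand": 10}, {"dp": [-0.11, 0, 0.004], "spin": 0, "hand": 10}, {"dp": [-0.13, 0, 0.004], "spin": 0, "hand": 10}, {"dp": [-0.15, 0, 0.004], "spin": 0, "hand": 10}, {"dp": [-0.16, 0, 0.004], "spin": 0, "hand": 10}])

```text
time: 38.55
ee_pos: [0.3076, -0.282, 0.0514]
eef_rot: [-0.052, 0.999, -0.001, -0.0]
ft_force: [-11.3, 0.1, 15.5]
width: 0.0152
grip_force: 60.0
```

```bash
python3 or.py|grep -v "^side (np.float64(33"; python3 to.py .2289 -.2894 .0515 186
```

```text
side (np.float64(157.3), np.float64(349.1)) 10 [ 0.251  -0.1893] tool [0.0467 0.0981]
side (np.float64(237.7), np.float64(376.4)) 74 [ 0.3851 -0.2727] tool [-0.0781  0.0012]
side (np.float64(187.1), np.float64(384.7)) 23 [ 0.3018 -0.2708] tool [0.0046 0.0117]
top (np.float64(428.7), np.float64(261.9)) 9 [ 0.3821 -0.2711] tool [-0.0752  0.0031]
t 38.75 p [ 0.308  -0.2819  0.0514] yaw -174.05 dp [ 3.177e-01  3.000e-03 -2.000e-04] spin -2.0003 j [0.61 0.01 0.02 2.14 0.   0.99 2.31]
```

Request:
carry_out(deltas=[{"dp": [-0.01, 0, 0], "spin": 0, "hand": 10}, {"dp": [-0.018, 0, 0], "spin": 0, "hand": 10}, {"dp": [-0.026, 0, 0], "spin": 0, "hand": 10}, {"dp": [-0.028, 0, 0], "spin": 0, "hand": 10}, {"dp": [-0.028, 0, 0], "spin": 0, "hand": 10}])

```text
time: 39.25
ee_pos: [0.3147, -0.2815, 0.0514]
eef_rot: [-0.052, 0.999, -0.001, -0.0]
ft_force: [-6.0, -2.2, 9.9]
width: 0.0151
grip_force: 60.0
```

```bash
python3 or.py|grep -v "^side (np.float64(33"; python3 to.py .2289 -.2894 .0515 186
```

```text
side (np.float64(162.4), np.float64(348.2)) 12 [ 0.2599 -0.1891] tool [0.045  0.0976]
side (np.float64(237.0), np.float64(375.5)) 91 [ 0.3842 -0.2708] tool [-0.0702  0.0036]
side (np.float64(191.4), np.float64(383.7)) 25 [ 0.3088 -0.2705] tool [0.0048 0.0117]
top (np.float64(428.4), np.float64(261.9)) 11 [ 0.3821 -0.2703] tool [-0.0682  0.0043]
t 39.45 p [ 0.3147 -0.2815  0.0514] yaw -174.07 dp [ 3.446e-01  4.200e-03 -1.000e-04] spin -2.0004 j [0.6  0.02 0.02 2.13 0.   0.99 2.29]
```

Request:
carry_out(deltas=[{"dp": [0.002, 0, -0.008], "spin": 0, "hand": 10}, {"dp": [0.002, 0, -0.02], "spin": 0, "hand": 10}, {"dp": [0.002, 0, -0.035], "spin": 0, "hand": 10}, {"dp": [0.002, 0, -0.055], "spin": 0, "hand": 10}, {"dp": [0.002, 0, -0.075], "spin": 0, "hand": 10}, {"dp": [0.002, 0, -0.095], "spin": 0, "hand": 10}, {"dp": [0.002, 0, -0.115], "spin": 0, "hand": 10}, {"dp": [0.002, 0, -0.13], "spin": 0, "hand": 10}])

```text
time: 40.25
ee_pos: [0.315, -0.2803, 0.0837]
eef_rot: [-0.052, 0.999, -0.0, 0.0]
ft_force: [-0.4, -0.1, -0.0]
width: 0.0148
grip_force: 60.0
```

```bash
sed -i 's/rt in(/rt in(("orange",(200,340,345,420),(400,200,470,300)),/' tri.py; python3 tri.py|head -2; python3 to.py .2289 -.2894 .0515 186
```

```text
t 40.25 [ 0.315  -0.2803  0.0837]
orange [ 0.3893 -0.2701  0.0425] gap 0.0005 tool [-0.0749  0.0024  0.0412]
t 40.35 p [ 0.3152 -0.2804  0.0837] yaw -173.99 dp [0.3471 0.0006 0.1285] spin -1.9999 j [ 0.6  -0.02  0.02  2.1   0.    1.07  2.29]
```

Request:
carry_out(deltas=[{"dp": [0, 0, -0.02], "spin": 0, "hand": 10}, {"dp": [-0.012, 0, -0.04], "spin": 0, "hand": 10}, {"dp": [-0.06, -0.005, -0.05], "spin": 0, "hand": 10}, {"dp": [-0.14, -0.013, -0.05], "spin": -0.003, "hand": 10}, {"dp": [-0.24, -0.022, -0.05], "spin": -0.006, "hand": 10}, {"dp": [-0.35, -0.032, -0.05], "spin": -0.009, "hand": 10}, {"dp": [-0.455, -0.042, -0.05], "spin": -0.013, "hand": 10}, {"dp": [-0.543, -0.05, -0.05], "spin": -0.013, "hand": 10}, {"dp": [-0.61, -0.057, -0.05], "spin": -0.013, "hand": 10}, {"dp": [-0.66, -0.062, -0.05], "spin": -0.013, "hand": 10}, {"dp": [-0.692, -0.065, -0.05], "spin": -0.013, "hand": 10}, {"dp": [-0.709, -0.066, -0.05], "spin": -0.013, "hand": 10}, {"dp": [-0.709, -0.066, -0.05], "spin": -0.013, "hand": 10}])

```text
time: 41.65
ee_pos: [0.493, -0.278, 0.0956]
eef_rot: [-0.073, 0.997, 0.0, -0.0]
ft_force: [-0.9, 0.6, -1.1]
width: 0.0148
grip_force: 60.0
```

```bash
sed -i 's/(200,340,345,420),(400,200,470,300)/(200,290,335,420),(400,175,470,300)/' tri.py; python3 tri.py|head -4; python3 to.py .4934 -.2784 .08 188.3
```

```text
t 41.65 [ 0.493  -0.278   0.0956]
orange (array([299.20873786, 334.90291262]), np.int32(206)) None
green (array([301.7037037 , 355.74074074]), np.int32(54)) None
lilac (array([308.11666667, 368.43333333]), np.int32(60)) None
t 41.75 p [ 0.4923 -0.2783  0.0956] yaw -171.68 dp [-0.0042 -0.001   0.0625] spin -1.9999 j [ 0.48  0.27 -0.05  1.73  0.02  1.14  2.14]
```

```bash
python3 - <<'E'
from find import *
s=read_state(); p=np.array(s["ee_pos"]); Rt=Ro.from_quat(s["eef_rot"]).as_matrix()
for n,roi in(("side",(180,260,345,419)),("top",(390,150,480,300))):
    im,K,R,o=cam(n)
    for uv,a,_ in blobs(n,roi,(14,150,125),(24,255,255),mn=5): X=onplane(K,R,o,uv,p[2]-.04)[0]; print(n,uv,a,"tool",((X-p)@Rt).round(4)[:2])
    c=K@(R.T@(p-o)); print("tcp px",(c[:2]/c[2]).round())
im=cam("side")[0]; h=cv2.cvtColor(im,cv2.COLOR_RGB2HSV)
for v in range(318,372,6): print(v,[tuple(int(q) for q in h[v,u]) for u in range(284,336,5)])
E
```

```text
tcp px [303. 336.]
tcp px [438. 219.]
318 [(30, 21, 209), (30, 22, 207), (16, 37, 153), (14, 143, 80), (84, 27, 48), (103, 58, 31), (90, 39, 33), (102, 33, 39), (83, 30, 34), (83, 31, 33), (10, 23, 34)]
324 [(28, 22, 210), (28, 23, 213), (19, 57, 126), (14, 133, 88), (120, 24, 21), (150, 13, 20), (150, 15, 35), (105, 46, 22), (0, 31, 25), (100, 32, 24), (113, 41, 25)]
330 [(30, 19, 214), (30, 21, 214), (17, 63, 118), (14, 129, 97), (16, 151, 83), (103, 81, 22), (100, 32, 48), (0, 26, 20), (150, 12, 22), (160, 20, 38), (113, 50, 66)]
336 [(28, 22, 212), (100, 8, 197), (12, 67, 99), (15, 142, 97), (14, 140, 95), (150, 8, 34), (45, 9, 54), (70, 9, 85), (53, 6, 184), (51, 9, 195), (55, 8, 191)]
342 [(107, 173, 147), (108, 177, 124), (14, 110, 86), (14, 146, 96), (16, 134, 95), (45, 5, 98), (30, 7, 110), (60, 6, 174), (55, 8, 194), (60, 5, 191), (47, 9, 194)]
348 [(30, 28, 233), (29, 34, 220), (111, 135, 157), (9, 59, 87), (30, 16, 114), (56, 9, 203), (68, 10, 205), (50, 8, 195), (56, 9, 197), (50, 7, 205), (48, 7, 191)]
354 [(30, 26, 234), (30, 26, 234), (109, 88, 169), (60, 63, 105), (51, 26, 99), (75, 4, 134), (53, 5, 215), (60, 5, 214), (53, 5, 192), (55, 8, 196), (68, 7, 142)]
360 [(30, 26, 235), (30, 25, 235), (30, 27, 232), (108, 172, 111), (52, 88, 104), (105, 5, 97), (53, 7, 150), (66, 11, 119), (60, 7, 107), (60, 7, 103), (75, 5, 102)]
366 [(31, 26, 235), (29, 28, 235), (30, 26, 235), (42, 9, 136), (123, 82, 115), (137, 41, 118), (45, 10, 106), (60, 5, 101), (109, 28, 100), (110, 121, 93), (108, 188, 88)]
```

```bash
python3 - <<'E'
from find import *
for n,roi in(("side",(100,240,560,419)),("top",(300,100,520,400)),("wrist",(0,0,560,419))):
    print(n,[(tuple(map(float,b[0])),b[1]) for b in blobs(n,roi,(10,105,118),(24,255,255),mn=6)])
im=cam("wrist")[0]; save(im,"wx.png"); h=cv2.cvtColor(im,cv2.COLOR_RGB2HSV)
E
```

```text
side [((361.0, 262.7), 314), ((392.6, 254.9), 261)]
top [((340.4, 119.1), 102), ((311.9, 152.1), 316), ((351.0, 154.1), 97)]
wrist [((275.3, 236.8), 147), ((320.7, 276.4), 104), ((455.7, 407.1), 416)]
```

Request:
carry_out(deltas=[{"dp": [0, 0, 0.02], "spin": 0, "hand": 10}, {"dp": [0, 0, 0.045], "spin": 0, "hand": 10}, {"dp": [0, 0, 0.058], "spin": 0, "hand": 10}, {"dp": [0, 0, 0.058], "spin": 0, "hand": 10}, {"dp": [0, 0, 0.058], "spin": 0, "hand": 10}])

```text
time: 42.7
ee_pos: [0.4928, -0.2781, 0.081]
eef_rot: [-0.073, 0.997, 0.0, -0.0]
ft_force: [-0.0, 0.6, -0.9]
width: 0.015
grip_force: 60.0
```

Request:
carry_out(deltas=[{"dp": [0, 0, 0], "spin": 0, "hand": 10}, {"dp": [0, 0, 0], "spin": 0, "hand": 10}, {"dp": [-0.024, 0, -0.005], "spin": 0, "hand": 10}, {"dp": [-0.048, 0, -0.011], "spin": 0, "hand": 10}, {"dp": [-0.065, 0, -0.023], "spin": 0, "hand": 10}, {"dp": [-0.083, 0, -0.037], "spin": 0, "hand": 10}, {"dp": [-0.102, 0, -0.051], "spin": 0, "hand": 10}, {"dp": [-0.122, 0, -0.063], "spin": 0, "hand": 10}, {"dp": [-0.141, 0, -0.075], "spin": 0, "hand": 10}, {"dp": [-0.16, 0, -0.085], "spin": 0, "hand": 10}, {"dp": [-0.18, 0, -0.093], "spin": 0, "hand": 10}, {"dp": [-0.2, 0, -0.1], "spin": 0, "hand": 10}, {"dp": [-0.222, 0, -0.108], "spin": 0, "hand": 10}, {"dp": [-0.222, 0, -0.108], "spin": 0, "hand": 10}], force=3)

```text
time: 44.1
ee_pos: [0.5486, -0.2697, 0.1083]
eef_rot: [-0.073, 0.997, -0.0, 0.0]
ft_force: [-0.4, -0.3, -0.3]
width: 0.0159
grip_force: 3.0
```

```bash
cat > q.py <<'E'
from find import *
s=read_state(); p=np.array(s["ee_pos"]); print(s["time"],p.round(4),s["ft_force"].round(1),s["width"].round(4))
for k,lo,hi in(("orange",(10,105,118),(24,255,255)),("green",)+COL["green"],("lilac",)+COL["lilac"],("brown",(8,110,50),(18,200,117))):
  for n,roi in(("side",(240,300,420,419)),("top",(395,165,470,270))):
    print(k,n,[(tuple(map(float,b[0])),b[1]) for b in blobs(n,roi,lo,hi,mn=8)])
E
python3 q.py; python3 tri.py|tail -1
```

```text
handle px 301 dir [ 0.62 -0.79] mean 322.0 323.1 tcp 334 321Traceback (most recent call last):
  File "q.py", line 2, in <module>
    s=read_state(); p=np.array(s["ee_pos"]); print(s["time"],p.round(4),s["ft_force"].round(1),s["width"].round(4))
                                                                                               ^^^^^^^^^^^^^^^^
AttributeError: 'float' object has no attribute 'round'
```

Request:
carry_out(deltas=[{"dp": [0.02, 0, 0], "spin": 0, "hand": 10}, {"dp": [0.06, 0, 0], "spin": 0, "hand": 10}, {"dp": [0.1, 0, 0], "spin": 0, "hand": 10}, {"dp": [0.12, 0, -0.01], "spin": 0, "hand": 10}, {"dp": [0.12, 0, -0.02], "spin": 0, "hand": 10}])

```text
time: 44.7
ee_pos: [0.517, -0.275, 0.1136]
eef_rot: [-0.072, 0.997, -0.0, 0.0]
ft_force: [0.2, -0.5, -0.4]
width: 0.016
grip_force: 3.0
```

```bash
sed -i 's/s\["width"\].round(4)/s["width"]/' q.py; python3 q.py; python3 tri.py|tail -1
```

```text
44.7 [ 0.517  -0.275   0.1136] [ 0.2 -0.5 -0.4] 0.01601490223077609
orange side [((338.6, 352.8), 78)]
orange top []
green side []
green top []
lilac side [((309.3, 368.7), 69)]
lilac top []
brown side [((307.2, 321.4), 404)]
brown top []
handle px 343 dir [0.8  0.59] mean 308.2 328.7 tcp 317 324
```

Request:
carry_out(deltas=[{"dp": [0, 0, -0.08], "spin": 0, "hand": 10}, {"dp": [0, 0, -0.2], "spin": 0, "hand": 10}, {"dp": [0, 0, -0.24], "spin": 0.02, "hand": 10}, {"dp": [0, 0.15, -0.24], "spin": 0.06, "hand": 10}, {"dp": [0, 0.33, -0.24], "spin": 0.105, "hand": 10}, {"dp": [0, 0.52, -0.24], "spin": 0.15, "hand": 10}, {"dp": [0, 0.7, -0.24], "spin": 0.195, "hand": 10}, {"dp": [0, 0.88, -0.24], "spin": 0.24, "hand": 10}, {"dp": [0, 1, -0.24], "spin": 0.285, "hand": 10}, {"dp": [0, 1, -0.24], "spin": 0.3, "hand": 10}], force=10)

```text
time: 46.2
ee_pos: [0.4814, -0.0216, 0.1734]
eef_rot: [0.387, 0.922, 0.001, 0.0]
ft_force: [-0.3, -0.2, -1.3]
width: 0.0157
grip_force: 10.0
```

```bash
sed -i 's/(("orange",(200,290,335,420),(400,175,470,300)),/(("orange",(270,300,420,420),(395,175,470,300)),/' tri.py; python3 tri.py; python3 to.py .4876 .237 .16 80
```

```text
t 46.2 [ 0.4814 -0.0216  0.1734]
orange [ 0.5639 -0.2691  0.0232] gap 0.0031 tool [-0.2346 -0.1143  0.15  ]
green [ 0.501  -0.2595  0.022 ] gap 0.0031 tool [-0.1837 -0.1526  0.1511]
lilac [ 0.504  -0.2857  0.0228] gap 0.0032 tool [-0.2045 -0.1688  0.1503]
orange [ 0.5769 -0.0696 -0.2332] gap 0.1686 tool [-0.1013  0.0342  0.4066]
pinkA (array([274.38095238, 278.04761905]), np.int32(21)) None
handle px 553 dir [ 0.99 -0.11] mean 257.8 211.0 tcp 265 212
t 46.3 p [ 0.4818 -0.0262  0.1732] yaw 134.43 dp [0.7353 0.7536 0.0527] spin 0.3024 j [ 0.15  0.04 -0.19  1.84  0.01  1.27  0.73]
```

Request:
carry_out(deltas=[{"dp": [0.1, 0.1, 0], "spin": 0.045, "hand": 10}, {"dp": [0.22, 0.23, 0], "spin": 0.09, "hand": 10}, {"dp": [0.34, 0.35, 0], "spin": 0.135, "hand": 10}, {"dp": [0.46, 0.47, 0], "spin": 0.18, "hand": 10}, {"dp": [0.58, 0.59, 0.02], "spin": 0.225, "hand": 10}, {"dp": [0.69, 0.7, 0.05], "spin": 0.27, "hand": 10}, {"dp": [0.735, 0.754, 0.12], "spin": 0.302, "hand": 10}, {"dp": [0.735, 0.754, 0.22], "spin": 0.302, "hand": 10}, {"dp": [0.735, 0.754, 0.29], "spin": 0.302, "hand": 10}, {"dp": [0.735, 0.754, 0.315], "spin": 0.302, "hand": 10}, {"dp": [0.735, 0.754, 0.315], "spin": 0.302, "hand": 10}])

```text
time: 47.4
ee_pos: [0.4881, 0.2351, 0.0937]
eef_rot: [0.766, 0.643, -0.001, -0.0]
ft_force: [0.7, -0.5, -0.9]
width: 0.0159
grip_force: 10.0
```

```bash
python3 to.py .497 .29 .055 80; python3 tri.py|tail -1; python3 - <<'E'
from h import *
print(read_state()["ft_force"].round(1))
E
```

```text
t 47.4 p [0.4881 0.2351 0.0937] yaw 79.98 dp [ 0.2224 -0.0031  0.1544] spin -0.0001 j [-0.2   0.25 -0.38  1.78  0.1   1.13 -0.79]
handle px 436 dir [ 1.   -0.02] mean 248.4 205.0 tcp 250 187
[ 0.7 -0.4 -0.9]
```

Request:
carry_out(deltas=[{"dp": [0, 0, 0.025], "spin": 0, "hand": 10}, {"dp": [0.033, 0, 0.04], "spin": 0, "hand": 10}, {"dp": [0.068, 0, 0.053], "spin": 0, "hand": 10}, {"dp": [0.1, 0, 0.07], "spin": 0, "hand": 10}, {"dp": [0.132, 0, 0.089], "spin": 0, "hand": 10}, {"dp": [0.162, 0, 0.111], "spin": 0, "hand": 10}, {"dp": [0.19, 0, 0.136], "spin": 0, "hand": 10}, {"dp": [0.216, 0, 0.154], "spin": 0, "hand": 10}, {"dp": [0.216, 0, 0.158], "spin": 0, "hand": 10}, {"dp": [0.216, 0, 0.158], "spin": 0, "hand": 10}], force=4)

```text
time: 48.5
ee_pos: [0.4973, 0.2887, 0.0542]
eef_rot: [0.766, 0.643, -0.001, 0.0]
ft_force: [0.3, 0.3, -1.0]
width: 0.0157
grip_force: 4.0
```

Request:
carry_out(deltas=[{"dp": [0, 0, 0], "spin": 0, "hand": 50}, {"dp": [0, 0, 0], "spin": 0, "hand": 50}, {"dp": [0, 0, 0], "spin": 0, "hand": 50}, {"dp": [0, 0, -0.1], "spin": 0, "hand": 50}, {"dp": [0, 0, -0.25], "spin": 0, "hand": 50}, {"dp": [0, 0, -0.45], "spin": 0, "hand": 50}, {"dp": [-0.1, 0, -0.6], "spin": 0, "hand": 50}, {"dp": [-0.25, 0, -0.6], "spin": 0, "hand": 50}, {"dp": [-0.25, 0, -0.6], "spin": 0, "hand": 50}])

```text
time: 49.4
ee_pos: [0.4879, 0.223, 0.2064]
eef_rot: [0.768, 0.641, 0.001, 0.002]
ft_force: [-0.0, -0.6, -0.3]
width: 0.0499
grip_force: 0.0
```

```bash
python3 - <<'E'
from find import *
s=read_state(); p=np.array(s["ee_pos"]); Rt=Ro.from_quat(s["eef_rot"]).as_matrix(); print(s["time"],p.round(4))
im,K,R,o=cam("wrist"); save(im,"end.png"); h=cv2.cvtColor(im,cv2.COLOR_RGB2HSV)
mat=cv2.inRange(h,(8,70,60),(22,255,255)); g=cv2.inRange(h,(0,0,110),(179,28,255))
n,l,st,ce=cv2.connectedComponentsWithStats(mat); 
for i in 1+np.argsort(-st[1:,4])[:4]: print("brown",st[i],ce[i].round(1))
c=max(cv2.findContours(mat,0,2)[0],key=cv2.contourArea); hull=np.zeros_like(mat); cv2.fillConvexPoly(hull,cv2.convexHull(c),255)
gs=cv2.bitwise_and(g,hull); n,l,st,ce=cv2.connectedComponentsWithStats(gs); i=1+st[1:,4].argmax(); print("grey",st[i])
q=max(cv2.findContours((l==i).astype(np.uint8),0,2)[0],key=cv2.contourArea); r=cv2.minAreaRect(q); print(r)
for z in(.006,.02): print(onplane(K,R,o,cv2.boxPoints(r),z)[:,:2].round(4).tolist())
E
python3 tri.py
```

```text
49.4 [0.4879 0.223  0.2064]
brown [ 206  105  139  107 8952] [272.7 158.3]
brown [ 168  311  355   19 4858] [355.6 321.4]
brown [372 248  21  55 611] [383.9 275.3]
brown [158 248  21  55 603] [166.  275.4]
grey [ 245  127   56   56 2895]
((272.5, 154.5), (55.0, 55.0), 0.0)
[[0.4484, 0.225], [0.4626, 0.2936], [0.5305, 0.2813], [0.5194, 0.2121]]
[[0.4501, 0.2274], [0.4639, 0.2936], [0.5294, 0.2816], [0.5187, 0.2149]]
t 49.45 [0.4873 0.2252 0.2056]
orange [ 0.5638 -0.2692  0.0234] gap 0.003 tool [-0.4729  0.1629  0.1828]
green [ 0.5012 -0.2595  0.022 ] gap 0.0027 tool [-0.4743  0.0996  0.184 ]
lilac [ 0.5042 -0.2859  0.0223] gap 0.0032 tool [-0.4999  0.1072  0.1838]
orange [ 0.5638 -0.2692  0.0234] gap 0.003 tool [-0.4729  0.1629  0.1828]
pinkA [ 0.4937 -0.0546  0.0212] gap 0.0033 tool [-0.2741  0.0557  0.1846]
handle px 88 dir [0.38 0.93] mean 253.1 165.4 tcp 249 150
```

```bash
python3 -c "
from bench import *
print(close_job())"
```

```text
the job is handed in; nothing more can be done
None
```

I handed the job in at about 49.5 s: the orange, green and lilac chunks are in the mold's empty cavity, the pink one is still in the dish, and the scoop is back on its cork mat. The orange chunk fell onto the table on the first lift, and I recovered it with the scoop by pushing it against the mold's outer wall. The last camera measurements agree with all of this except that I inferred the scoop lies flat from its outline on the mat. I never measured the stamp blocks and burnisher at the end. The hand-in returned no verdict.

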